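Load the specimen chest: lock the lid stay, break it, lower the lid

TASK

Put the loose brick-shaped pink feldspar from the bench away in the wide empty compartment of the wooden specimen chest. Raise the lid by its front bar just until the folding stay draws straight and locks, without straining the stay, and let go so that the stay carries it; lay the stone in without dropping it. Then press the stay's middle joint back through straight with the fingers, not so far that the lid falls, and lower the lid by its bar gently until it is fully shut, leaving everything else on the bench where it is.

Things in the scene. Friction and masses are not known exactly. Their poses are not given: they have to be found in the camera images.
- chest: Specimen chest: low wooden box with steel corner braces, 160 (x) x 260 (y) x 90 mm to the rim, walls 10 mm, fixed to the bench. Origin: centre of its underside; own x points from the front (bar side) to the hinged back, y to the left seen from the front, z up. Two low partitions, 42 mm high, part it into a right well for the stay, a wide empty cell and a narrow left cell holding two stones.
- cell (a point): Middle of the felt floor of the chest's wide empty cell (chest x = 0, y = -10 mm, 14 mm above the chest's underside; 76 mm below the rim). The cell measures 140 mm along the chest's x and 130 mm along its y. The raised lid leans 20 to 60 mm over the chest's back at the height of its bar: keep the hand towards the front of the cell.
- lid (a joint): Lid angle, rad: 0 shut, grows as it rises. 14 mm wooden panel, 0.45 to 0.65 kg; raising takes 2 to 4 N at the bar. The stay stops it somewhere between 1.28 and 1.47; that angle differs every time and must be felt: the pull at the bar rises sharply. Hinge friction keeps an unlocked lid standing above about 1.2 rad; lower, it falls and slams unless held.
- handle (a point): Middle of the lid's front bar: round steel, 10 mm thick, 78 mm straight length along the chest's y, its centre line 35 mm clear of the chest's front. Shut, it lies 98 mm above the bench, 195 mm in front of the hinge axis and 7 mm above it; it moves on an arc about the hinge, in the plane of the lid, and turns with it (it can turn between the fingers).
- lid_hinge (a point): Middle of the hinge axis, at the top of the chest's back edge (chest x = +80 mm, y = 0, z = 90 mm); the axis runs along the chest's y.
- stay (a joint): Unfolding of the stay's middle joint, rad: -0.15 to 0.2 with the lid shut, 2.485 with its two links dead straight, 2.605 at its stop just past straight, where it is locked and carries the lid. A light spring throws it over into lock once the lid is pulled up until the links are straight, and throws it back there if it is let go above about 2.25; from 2.2 down it stays folded.
- stay_pin (a point): The stay's middle joint, a dark round pin head, 15 mm across, 12 mm wide, joining two flat links in the right well (chest y = -98 mm). Locked, it stands 35 mm above the rim, 55 to 70 mm before the hinge. To break it press towards the hinge and down, 50 degrees below level. It resists with 3 to 5 N, then gives; 14 to 22 mm from where it was locked will do: less springs back, much more drops the lid.
- stay_foot (a point): Pivot of the stay's lower link, on a small steel block clamped in a slotted rail on the chest's right inner wall, 18 mm below the rim. Only friction holds it: pulling the bar with more than about 9 N once the stay is straight, or pushing the lid down so hard while it is locked, drags the block along its slot. It must stay where it was set.
- feldspar_mid (a point): Centre (half-way up) of the loose feldspar to be put away: a pale pink stone like a small rounded brick, 51 (x) x 57 (y) x 42 mm high, 0.18 kg, on the bench to the right of the chest. Axes are the stone's own; pinch it across its x.
- hematite: A dark angular stone, 59 x 75 x 48 mm, loose on the bench; origin at the centre of its underside. Leave it alone.
- slate: A dark wedge-shaped stone, 57 x 78 x 50 mm, loose on the bench; origin at the centre of its underside. Leave it alone.
- lens: A folding brass hand lens lying open, 27 x 70 x 10 mm, on the bench near the front edge; origin at the centre of its underside. Leave it alone.
- brush: A flat dusting brush with a wooden handle, 36 x 175 x 11 mm, on the bench left of the chest; origin at the centre of its underside. Leave it alone.
- streak_plate: A pale flat tile, 48 x 64 x 8 mm, on the bench near the front edge; origin at the centre of its underside. Leave it alone.
Not all that is in view belongs to the job. What is shaped like the part that bears feldspar_mid but blue is not meant.

How it is judged:
By the outcome, as a careful person would: the job done as asked, in the order asked, and still so for the second after the job is handed in, with the robot touching nothing.
It also fails if it takes over 72 s, if anything falls off the work surface, if the arm or the gripper's body presses on something with over 40 N, if the wrist force passes 120 N, or if a joint passes its speed limit or range.

ROBOT

A 6-joint arm with a two-finger parallel gripper is mounted at the origin on a cart in front of the work surface, level with it; the furniture and walls round the work are solid. World frame = base frame: x ahead of the robot, y to its left, z up, the work surface at z = 0. Lengths are in mm, angles in rad, forces in N, time in s.
With the tool pointing down it reaches from about 350 to 875 mm from the base axis. Payload 4.2 kg.
Tool frame: the origin (TCP) lies at the very end of the fingers, on their centre line; the grasp point (between the pads) lies 19 mm behind it (arm.grip_point_offset is the distance from the TCP to the grasp point, in mm); z points along the fingers, y is the direction in which the jaws open and shut (so a half turn about z gives the same grasp; the last joint's range is limited). The gripper opens to 85 mm and grips with 20 to 120 N. Pads are 22 mm wide; open, the fingers measure 114 mm over their backs; the gripper's body (76 mm by 85 mm) begins 54 mm behind the grasp point. The pads swing forward as they close: fully open they stand 13 mm farther back than shut.
Start: joints at [-1.073, 0.385, 0.008, 0, -1.194, -0.259], TCP at [147.853, -607.239, 231.312] pointing down, gripper open.
Joint ranges: [-3.14, 3.14], [-1.21, 2.06], [-1.07, 1.41], [-3.16, 2.05], [-2.99, -0.16], [-3.1, 3.1]. Speed limits (rad/s): [2.79, 2.79, 3.14, 3.14, 3.14, 3.14].

INTERFACE

Orientations are given as a unit quaternion [x, y, z, w].
In Python, from bench import arm gives the robot as it stands.
- The arm moves only by the tool drive_tool, never from a script. Its argument "steps" is a list of rows, each a list of 5 numbers: the shift along the tool's x, y, z in m, then the turn about the tool's z in degrees, then the finger opening in m, from 0 to 0.0854. A call has 1 to 20 rows; each row shifts and turns the commanded pose from where the row before left it, along the tool's axes as they then stand; what a row does not reach is not made up. A row lasts 1/10 s, in which the tool goes at most 50 mm and 8.59 degrees, less where a joint would pass 70% of its speed; a pose out of reach is approached as far as the arm can. A call is refused whole if a number of a shift passes 0.05 or a number of a turn 8.59, either way. A call with a gripper value outside its range is refused whole. The fingers move at their own pace and stop on an object; the grip force is fixed at half the most. Time passes only in rows, so rows that do not move let the fingers close. It gives the time, the measured TCP pose, the force and the opening at its end, in the units of the state.
- arm.read_state(): the state, without advancing time (a new reading comes with each control period).
- arm.get_image(name): name is "side" or "top"; returns (picture, depth): 420x560x3 uint8, blue, green, red; 420x560 float32, mm along the optical axis (not along the pixel's ray), 0 where there is no reading.
- arm.camera_params(name): a dict with "K" (3x3 intrinsics, pixels), "world_to_cam" (4x4, takes a point from world to camera coordinates). Camera axes: x right, y up, looking along -z (the intrinsics and any distortion apply to the point x, -y, -z); pixel columns grow to the right and rows downward; lengths in mm; the calibration is good to about 2 mm. A picture is of the moment at which its call begins. camera_params takes no time and is no camera call.
- arm.job_done(): hands the job in, once; it reports no verdict.
The state is a dict: "clock": time; "joints": joint angles; "joint_vel": joint speeds; "joint_efforts": joint torques, N m; "position": TCP position; "ee_rot": TCP orientation; "contact_force": force on the tool from outside, world axes, zero at the start; "wrist_torque": the same for the moment, N m; "gripper_width": finger opening in mm.
Only numpy, scipy, OpenCV 4.12 (cv2) and the standard library are available. Lean on these libraries where they do the work, as an engineer would, in place of code of your own. Each camera call takes 0.05 s, during which the arm holds its last target.

## Working session

There is one attempt and no reset: what is moved stays moved. The work goes in short steps, Python scripts to look and compute and a tool call to move; the robot and the scene stay as the last step left them, time stands still between calls to the robot, and variables do not carry over. Pictures are saved under pics/ and viewed, and the job is handed in when it is done.

Besides the shell and the picture viewer there is one more tool, called as name([rows], argument=value, ...), one row to a line, values as JSON. drive_tool: Moves the arm, as the interface text tells. Its arguments: {"type":"object","properties":{"steps":{"type":"array"}},"required":["steps"]}

```bash
ls; mkdir -p pics
python3 - <<'E'
from bench import arm
import cv2,numpy as np
s=arm.read_state();print(s)
for n in("side","top"):
    im,d=arm.get_image(n);cv2.imwrite(f"pics/{n}0.png",im);np.save(f"pics/{n}0.npy",d)
    p=arm.camera_params(n);print(n,p)
print(arm.grip_point_offset)
E
```

```text
pics
{'clock': 0.0, 'joints': array([-1.07342077e+00,  3.85556632e-01,  6.60787734e-03, -4.83587210e-04,
       -1.19398211e+00, -2.58588988e-01]), 'joint_vel': array([-5.81084230e-05,  1.08719733e-03, -7.20544262e-04,  1.23136403e-03,
       -2.50085874e-03, -4.93947136e-04]), 'joint_efforts': array([ 3.31687324e-04, -3.92285979e+01,  1.88401061e+01,  4.18622196e+00,
       -4.69707666e-03,  8.44286433e-06]), 'position': array([ 147.69604109, -606.6954551 ,  230.21679211]), 'ee_rot': array([-1.19021187e-01,  9.92891116e-01,  1.07486819e-03, -1.84999993e-04]), 'contact_force': array([-0.29407892,  0.29973659, -0.7783997 ]), 'wrist_torque': array([ 0.03672611,  0.02985074, -0.02448165]), 'gripper_width': 85.53408511205967}
side {'K': array([[435.65208993,   0.        , 272.37153852],
       [  0.        , 435.65208993, 209.48663853],
       [  0.        ,   0.        ,   1.        ]]), 'world_to_cam': array([[-9.99832162e-01,  1.07380009e-02, -1.48439453e-02,
         4.51464962e+02],
       [-1.82944184e-02, -5.41807093e-01,  8.40303747e-01,
        -2.55028515e+01],
       [ 9.80627571e-04,  8.40434274e-01,  5.41912603e-01,
        -1.35272278e+03],
       [ 0.00000000e+00,  0.00000000e+00,  0.00000000e+00,
         1.00000000e+00]])}
top {'K': array([[421.68007688,   0.        , 275.98009642],
       [  0.        , 421.68007688, 212.75383048],
       [  0.        ,   0.        ,   1.        ]]), 'world_to_cam': array([[-9.99039956e-03, -9.99939117e-01, -4.68554494e-03,
         4.95784819e+01],
       [ 9.97309495e-01, -1.03042161e-02,  7.25781981e-02,
        -4.92020565e+02],
       [-7.26220602e-02, -3.94785326e-03,  9.97351719e-01,
        -1.19883041e+03],
       [ 0.00000000e+00,  0.00000000e+00,  0.00000000e+00,
         1.00000000e+00]])}
18.700000000000003
```

View pics/side0.png

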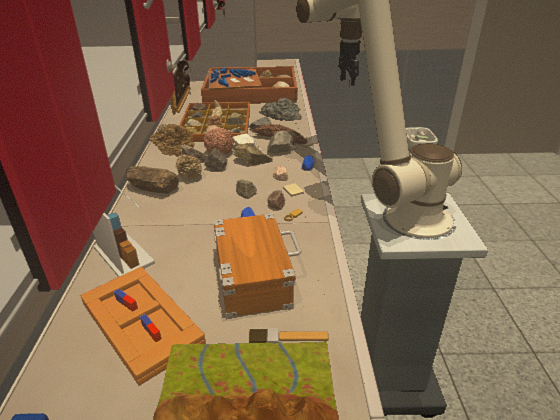

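View pics/top0.png

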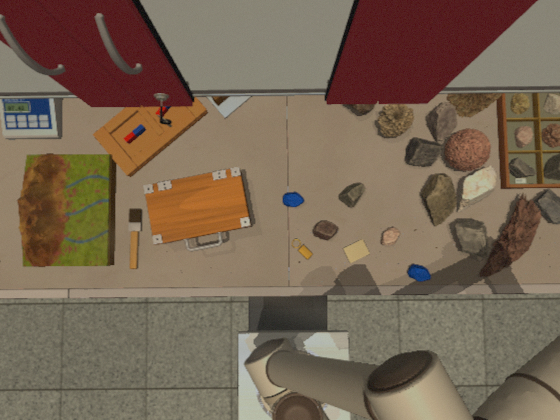

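```bash
cat > h.py <<'E'
from bench import arm
import cv2,numpy as np
P={n:arm.camera_params(n) for n in("side","top")}
def cloud(n,d):
    K=P[n]['K'];T=np.linalg.inv(P[n]['world_to_cam'])
    v,u=np.mgrid[0:d.shape[0],0:d.shape[1]]
    x=(u-K[0,2])/K[0,0]*d;y=(v-K[1,2])/K[1,1]*d
    c=np.stack([x,-y,-d,np.ones_like(d)],-1)
    return (c@T.T)[...,:3]
def ray(n,u,v):
    K=P[n]['K'];T=np.linalg.inv(P[n]['world_to_cam'])
    r=T[:3,:3]@np.array([(u-K[0,2])/K[0,0],-(v-K[1,2])/K[1,1],-1]);return T[:3,3],r
def onz(n,u,v,z):
    o,r=ray(n,u,v);return o+r*(z-o[2])/r[2]
def proj(n,p):
    c=P[n]['world_to_cam']@np.append(p,1);K=P[n]['K']
    return np.array([K[0,0]*c[0]/-c[2]+K[0,2],K[1,1]*-c[1]/-c[2]+K[1,2]])
def crop(n,im,box,f,name):
    a,b,c,d=box;cv2.imwrite(name,cv2.resize(im[b:d,a:c],None,fx=f,fy=f,interpolation=cv2.INTER_CUBIC))
E
python3 - <<'E'
from h import *
im=cv2.imread('pics/top0.png');crop('top',im,(130,150,270,260),5,'pics/t_chest.png');crop('top',im,(280,170,440,290),5,'pics/t_st.png')
im=cv2.imread('pics/side0.png');crop('side',im,(200,200,320,330),4,'pics/s_chest.png');
d=np.load('pics/top0.npy');c=cloud('top',d)
for u,v in[(198,207),(160,200),(240,195),(205,245),(100,230),(390,235),(280,270),(353,194)]:print(u,v,d[v,u],c[v,u].round(1))
E
```

```text
198 207 1134.8231 [504.1 253.9 101.9]
160 200 1132.1564 [523.6 355.3 106.4]
240 195 1133.6288 [535.  140.5 104.9]
205 245 1125.6359 [401.9 234.6 103.6]
100 230 1180.5972 [446.6 537.6  52.9]
390 235 1194.488 [ 424.8 -277.8   34.2]
280 270 1223.4819 [327.2  34.7  -0.8]
353 194 1196.1135 [ 541.9 -174.5   41.5]
```

View pics/t_chest.png

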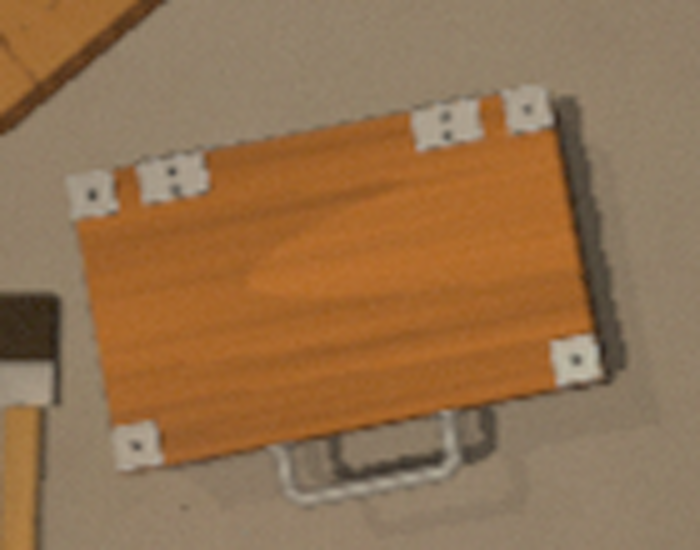

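View pics/t_st.png

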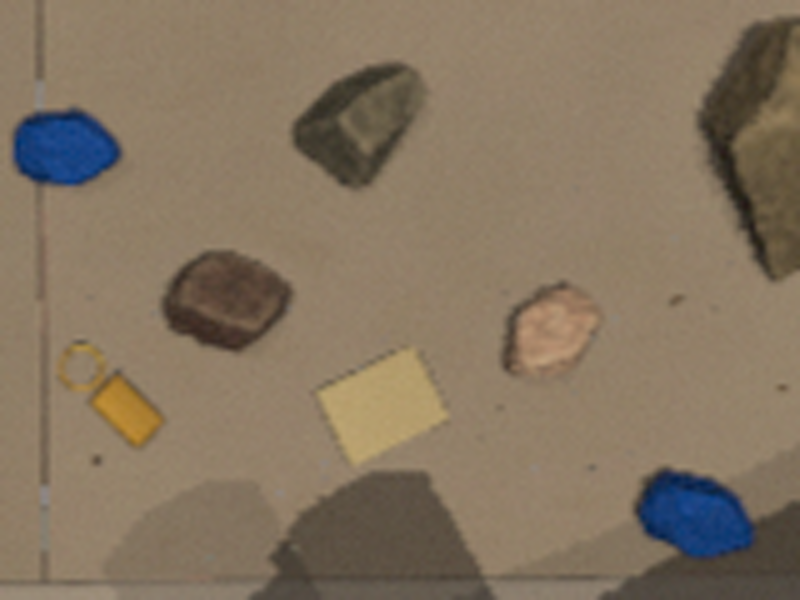

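View pics/s_chest.png

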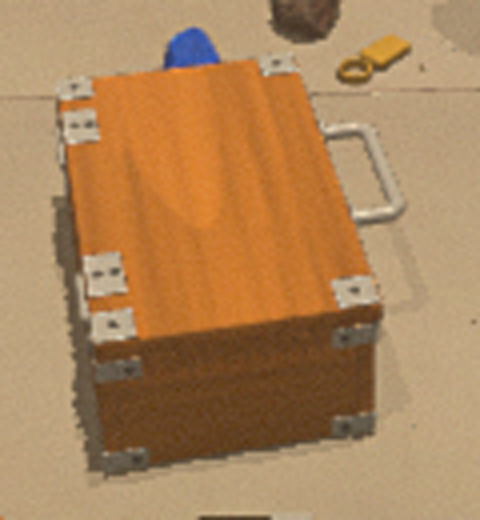

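Run:
```python
from h import *
im=cv2.imread('pics/top0.png');d=np.load('pics/top0.npy');c=cloud('top',d)
hsv=cv2.cvtColor(im,cv2.COLOR_BGR2HSV)
# lid via min area rect
lid=((c[...,2]>97)&(c[...,2]<112)).astype(np.uint8); lid[:, :135]=0;lid[:,265:]=0;lid[:150]=0;lid[260:]=0
sub=c[lid>0]
orange=((hsv[...,1]>150)&(lid>0))
pts=sub[:,:2].astype(np.float32)
o=c[orange][:,:2].astype(np.float32);print('orange z',np.median(c[orange][:,2]))
print('lid rect',cv2.minAreaRect(o),len(o))
Q=[(67,178),(548,87),(607,380),(120,470)]
W=np.array([onz('top',130+u/5,150+v/5,104) for u,v in Q]);print(W.round(1))
print(W.mean(0)[:2],[np.linalg.norm(W[i]-W[(i+1)%4]).round(1) for i in range(4)],[np.degrees(np.arctan2(*(W[i]-W[(i+1)%4])[[1,0]])).round(2) for i in range(4)])
# bar
S='side'
a,b=onz('top',130+292/5,150+500/5,98),onz('top',130+455/5,150+468/5,98);print('bar',a,b)
# bar in side crop: (200,200)+/4 
for q in[(366,128),(400,205)]:print('side bar',onz('side',200+q[0]/4,200+q[1]/4,98).round(1))
# feldspar
r=(slice(215,256),slice(370,412))
h=c[r];m=(h[...,2]>8)
print('felds n',m.sum(), h[m][:,2].max(), cv2.minAreaRect(h[m][:,:2].astype(np.float32)))
t=h[h[...,2]>20];print(cv2.minAreaRect(t[:,:2].astype(np.float32)),len(t))
print(np.round(h[...,2][::2,::2]).astype(int))
```

```text
orange z 104.42616662112675
lid rect ((508.644775390625, 258.0628967285156), (163.01168823242188, 261.947021484375), 10.7607421875) 5220
[[563.4 401.2 104. ]
 [610.2 141.4 104. ]
 [451.4 110.4 104. ]
 [405.9 370.8 104. ]]
[507.72104348 255.9166057 ] [np.float64(264.0), np.float64(161.8), np.float64(264.4), np.float64(160.3)] [np.float64(100.21), np.float64(11.04), np.float64(-80.1), np.float64(-169.08)]
bar [388.99007807 280.03589884  98.        ] [405.22881345 192.58263741  98.        ]
side bar [402.5 199.3  98. ]
side bar [385.6 280.1  98. ]
felds n 266 1231.5978345516396 ((431.75506591796875, -134.33616638183594), (347.3282470703125, 60.591007232666016), 89.11991882324219)
((423.6166076660156, -133.6640625), (346.47222900390625, 45.657615661621094), 89.43480682373047) 231
[[   4   -4    1   -5   -4   -5   -1    0    0   -1    3    1   -4    1
    -1    0    1   -1    0   -1   -2]
 [  -1    2   -4    2   -1    1    3   -3   -1   -4   -2    0    0   -2
    -4    2   -5   -3   -2   -6   -3]
 [  -6   -4   -2    3   -4   -5    2   -4   -6   -2    2   -5   -1   -2
    -2    0   -1   -2
[... 1297 characters left out ...]
1
     0    0 1232   -4   -1   -4   -2]
 [   0    0   -5   -6   -2   -2    3   -1   -3   -1    0    3    0   -4
     0    4   -3    0   -1    0   -3]
 [  -1    4   -2   -4   -3    2    0    1   -3   -1   -2   -2   -2    2
     1   -2    0   -3   -5   -1   -2]
 [   3    1    1    5   -2    0    0   -1   -2   -3   -3   -4    0   -1
    -2   -2   -2    2    1    2   -2]
 [   0    0   -5    0   -1   -6    0   -2   -3   -4    4   -3    2   -2
    -2    3    2   -1   -1    0    0]
 [   1   -3   -2   -2   -1 1232    1    0   -5   -1   -2   -2   -1    0
    -2   -5    0    1    0    2   -2]
 [   1   -3   -2   -1   -5    1   -3    0    0    0    1    3   -1   -1
     2   -3    0    1    4   -5    2]]
```

Run:
```python
from h import *
im=cv2.imread('pics/top0.png');a=im[215:256,370:412]
b=cv2.imread('pics/side0.png');u,v=proj('side',[422,-278,20]);print(u,v);u,v=int(u),int(v);bb=b[v-20:v+21,u-21:u+21]
o=np.hstack([cv2.resize(a,None,fx=9,fy=9,interpolation=cv2.INTER_CUBIC),cv2.resize(bb,None,fx=9,fy=9,interpolation=cv2.INTER_CUBIC)])
cv2.imwrite('pics/feld.png',o)
d=np.load('pics/top0.npy');c=cloud('top',d);r=(slice(215,256),slice(370,412))
h=c[r];z=h[...,2];m=(z>8)&(z<80)
k=cv2.connectedComponentsWithStats(m.astype(np.uint8));L=k[1];i=1+np.argmax(k[2][1:,4]);m=L==i
print(cv2.minAreaRect(h[m][:,:2].astype(np.float32)),h[m].mean(0))
p=h[m][:,:2]
for ang in range(0,180,10):
    t=np.radians(ang);q=p@[np.cos(t),np.sin(t)];print(ang,q.max()-q.min(),np.ptp(np.percentile(q,[3,97])))
ev=np.linalg.eigh(np.cov(p.T));print(ev)
# colour mask in both views
for n,I,box in(('top',im,(370,215,412,256)),('side',b,(u-21,v-20,u+21,v+21))):
    x0,y0,x1,y1=box;s=I[y0:y1,x0:x1].astype(int);mk=(s[...,2]-s[...,0]>55).astype(np.uint8)
    print(n,mk.sum());ys,xs=np.nonzero(mk);print(xs.min()+x0,xs.max()+x0,ys.min()+y0,ys.max()+y0)
```

```text
279.6329291272475 172.36746049541975
((423.869140625, -281.65582275390625), (52.52912902832031, 49.0828857421875), 89.44932556152344) [ 422.43059531 -277.88954852   28.97081768]
0 49.09665305259165 45.61457783770646
10 48.651508060563 41.636976621451765
20 46.72811161496509 39.55033051512669
30 43.447640407071106 37.5739792213717
40 43.741638341634214 36.57633052150416
50 43.76456319341518 36.267825750573245
60 45.76169153229566 36.31017485282041
70 48.45668972866821 39.271190999528315
80 49.679355927903316 41.95280510339987
90 52.69095789043956 45.42007278024249
100 56.61053467395101 49.06648950988284
110 59.96701310479381 52.82417907488298
120 61.50142418722032 53.795522371135974
130 61.223222560341185 54.22279227806138
140 61.35246202970575 54.27043222360169
150 60.448882783153124 52.70439189744582
160 58.198039709654665 50.95878139323145
170 54.17887864920732 47.60402936731623
EighResult(eigenvalues=array([103.76828472, 255.00364691]), eigenvectors=array([[-0.71959882, -0.69439004],
       [-0.69439004,  0.71959882]]))
top 160
384 398 228 243
side 1320
258 299 152 192
```

View pics/feld.png

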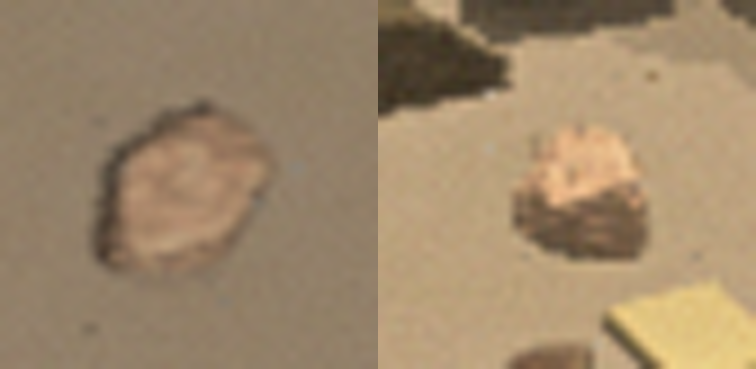

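Run:
```python
from h import *
A={}
for n in('top','side'):
    I=[];D=[]
    for i in range(5):
        im,d=arm.get_image(n);I.append(im.astype(float));d=d.copy();d[(d<=0)]=np.nan;D.append(d)
    A[n]=(np.mean(I,0),np.nanmedian(D,0));np.savez(f'pics/avg_{n}.npz',im=A[n][0],d=A[n][1])
pts=[]
for n in A:
    c=cloud(n,A[n][1]);u,v=proj(n,[422,-278,20]).astype(int)
    h=c[v-20:v+21,u-21:u+21].reshape(-1,3)
    h=h[(h[:,2]>6)&(h[:,2]<60)&(np.linalg.norm(h[:,:2]-[422,-278],axis=1)<45)];pts.append(h);print(n,len(h),h.mean(0),h.max(0),h.min(0))
g=np.full((480,640,3),255,np.uint8)
for h,col in zip(pts,((0,0,255),(255,0,0))):
    for x,y,z in h:
        U=int(320-(y+278)*6);V=int(240-(x-422)*6)
        k=int(z*4.5);cc=(0,255-k,k) if col[2] else (k,255-k,0)
        cv2.circle(g,(U,V),4 if col[2] else 3,cc,-1 if col[2] else 1)
cv2.imwrite('pics/pc.png',g)
im=A['top'][0][215:256,370:412];u,v=proj('side',[422,-278,20]).astype(int);b=A['side'][0][v-20:v+21,u-21:u+21]
o=np.hstack([cv2.resize(np.clip(q,0,255).astype(np.uint8),None,fx=9,fy=9,interpolation=cv2.INTER_CUBIC) for q in(im,b)]);cv2.imwrite('pics/feld2.png',o)
p=np.vstack(pts)[:,:2]
for ang in range(0,180,10):
    t=np.radians(ang);q=[h[:,:2]@[np.cos(t),np.sin(t)] for h in pts];print(ang,[(round(x.min()-np.dot([422,-278],[np.cos(t),np.sin(t)])),round(x.max()-np.dot([422,-278],[np.cos(t),np.sin(t)]))) for x in q])
```

```text
top 264 [ 422.62617152 -277.9752246    28.56583544] [ 448.44831227 -255.06864236   42.11221179] [ 399.2949096 -307.5685062    6.0867283]
side 151 [ 418.32640053 -270.67495043   24.32094212] [ 446.02830643 -252.77049957   40.7671132 ] [ 395.36035221 -303.33753787    7.42291848]
0 [(-23, 26), (-27, 24)]
10 [(-24, 25), (-26, 22)]
20 [(-25, 23), (-25, 19)]
30 [(-26, 21), (-23, 18)]
40 [(-26, 20), (-21, 17)]
50 [(-26, 20), (-20, 18)]
60 [(-25, 20), (-20, 19)]
70 [(-27, 20), (-21, 20)]
80 [(-28, 20), (-23, 22)]
90 [(-30, 23), (-25, 25)]
100 [(-32, 26), (-28, 27)]
110 [(-33, 28), (-29, 30)]
120 [(-33, 29), (-30, 32)]
130 [(-32, 30), (-30, 34)]
140 [(-32, 29), (-29, 34)]
150 [(-32, 29), (-28, 33)]
160 [(-31, 28), (-27, 32)]
170 [(-29, 25), (-26, 29)]
```

View pics/pc.png

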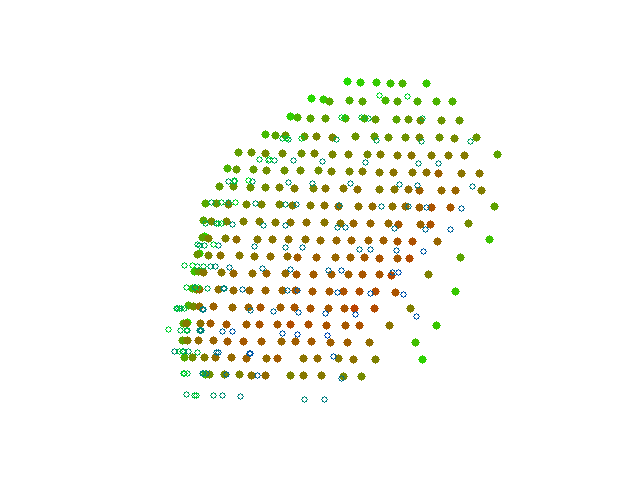

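View pics/feld2.png

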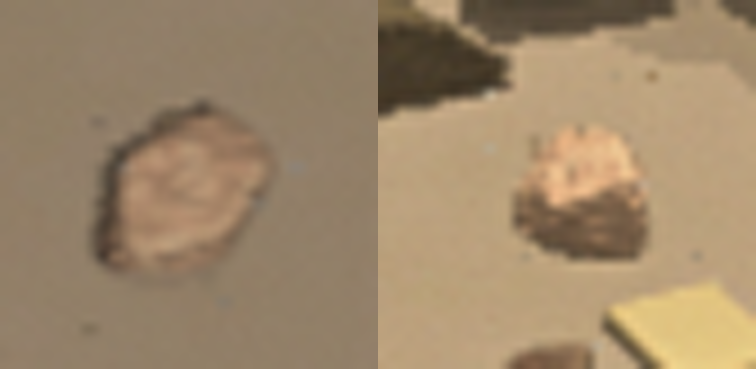

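drive_tool([
  [0,0,0,-7.9,0.025],
  [0,0,0,-7.9,0.025],
  [0,0,0,-7.9,0.025],
  [0,0,0,-7.9,0.025],
  [0,0,0,-7.9,0.025],
  [0,0,0,-7.9,0.025],
  [0,0,0,-7.9,0.025],
  [0,0,0,-7.9,0.025],
  [0,0,0,-7.9,0.025],
  [0,0,0,-7.9,0.025],
  [0,0,0,-7.8,0.025],
])

```text
clock: 1.7
position: [147.9, -607.2, 231.3]
ee_rot: [0.771, -0.637, 0.0, -0.0]
contact_force: [-0.1, 0.6, 0.8]
gripper_width: 25.4
```

```bash
cat >> h.py <<'E'
YAW=10.5; C=np.array([508.5,257.0])
def c2w(x,y,z):
    t=np.radians(YAW);return np.array([C[0]+x*np.cos(t)-y*np.sin(t),C[1]+x*np.sin(t)+y*np.cos(t),z])
def w2c(p):
    t=np.radians(YAW);d=np.array(p[:2])-C;return np.array([d[0]*np.cos(t)+d[1]*np.sin(t),-d[0]*np.sin(t)+d[1]*np.cos(t),p[2]])
from scipy.spatial.transform import Rotation as Ro
def st():
    s=arm.read_state();R=Ro.from_quat(s['ee_rot']).as_matrix()
    print('t',round(s['clock'],2),'p',s['position'].round(1),'ch',w2c(s['position']).round(1),'yawY',round(np.degrees(np.arctan2(R[1,1],R[0,1])),2),'tilt',round(np.degrees(np.arccos(-R[2,2])),2),'F',s['contact_force'].round(1),'w',round(s['gripper_width'],1),'j',s['joints'].round(2));return s,R
def to(p):
    s,R=st();print('tool delta',(R.T@(np.array(p)-s['position'])).round(1))
E
python3 -c "
from h import *
to([450,-200,230])
d=np.load('pics/avg_top.npz')['d'];c=cloud('top',d);z=c[...,2]
m=(z>90)&(z<600)&(c[...,0]>150)&(c[...,0]<650);print(np.nanmax(np.where((z<600)&(c[...,0]>250)&(c[...,0]<650),z,0)));
for y in range(-700,700,100):
  k=(c[...,1]>y)&(c[...,1]<y+100)&(c[...,0]>250)&(c[...,0]<620)&(z<400);print(y,z[k].max() if k.any() else None)
"
```

```text
t 1.7 p [ 147.9 -607.2  231.3] ch [-512.1 -784.   231.3] yawY -169.19 tilt 0.01 F [-0.1  0.6  0.8] w 25.4 j [-1.07  0.38  0.01 -0.   -1.19  1.26]
tool delta [-343.4 -373.1    1.3]
599.705819369941
-700 52.129398350278734
-600 85.12976320534517
-500 83.07838983811098
-400 67.29830565668544
-300 42.112211791099526
-200 50.54455916511006
-100 45.85010364005393
0 39.442720663219916
100 108.62986844881539
200 108.49718427803327
300 108.75831467377111
400 108.6646747474731
500 58.42025203797198
600 143.0465627717149
```

drive_tool([
  [-0.0312,-0.0339,0,0,0.025],
  [-0.0312,-0.0339,0,0,0.025],
  [-0.0312,-0.0339,0,0,0.025],
  [-0.0312,-0.0339,0,0,0.025],
  [-0.0312,-0.0339,0,0,0.025],
  [-0.0312,-0.0339,0,0,0.025],
  [-0.0312,-0.0339,0,0,0.025],
  [-0.0312,-0.0339,0,0,0.025],
  [-0.0312,-0.0339,0,0,0.025],
  [-0.0312,-0.0339,0,0,0.025],
  [-0.0312,-0.0339,0,0,0.025],
  [-0.0487,-0.0032,0,0,0.025],
  [-0.0487,-0.0032,0,0,0.025],
  [-0.0487,-0.0032,0,0,0.025],
  [-0.0487,-0.0032,0,0,0.025],
  [-0.0487,-0.0032,0,0,0.025],
  [-0.0487,-0.0032,0,0,0.025],
  [-0.0487,-0.0032,0,0,0.025],
  [-0.0487,-0.0032,0,0,0.025],
  [-0.0487,-0.0032,0,0,0.025],
])

```text
clock: 3.7
position: [400.0, 236.3, 231.9]
ee_rot: [0.769, -0.639, 0.0, -0.001]
contact_force: [1.2, 0.3, 0.9]
gripper_width: 24.9
```

```bash
python3 -c "
from h import *
to([395.5,236.5,88])
for n in('side','top'):
  im,d=arm.get_image(n);cv2.imwrite(f'pics/{n}1.png',im)
  crop(n,im,(200,120,360,320) if n=='side' else (130,120,330,290),3 if n=='side' else 4,f'pics/{n}1c.png')
"
```

```text
t 3.7 p [400.  236.3 231.9] ch [-110.5   -0.5  231.9] yawY -169.48 tilt 0.08 F [1.2 0.3 0.9] w 24.9 j [ 0.88  0.11 -0.37  0.   -1.1  -0.7 ]
tool delta [ -0.9   4.5 143.9]
```

View pics/side1c.png

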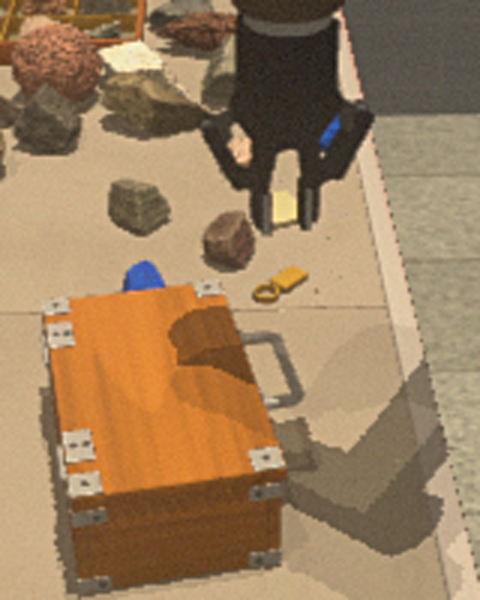

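View pics/top1c.png

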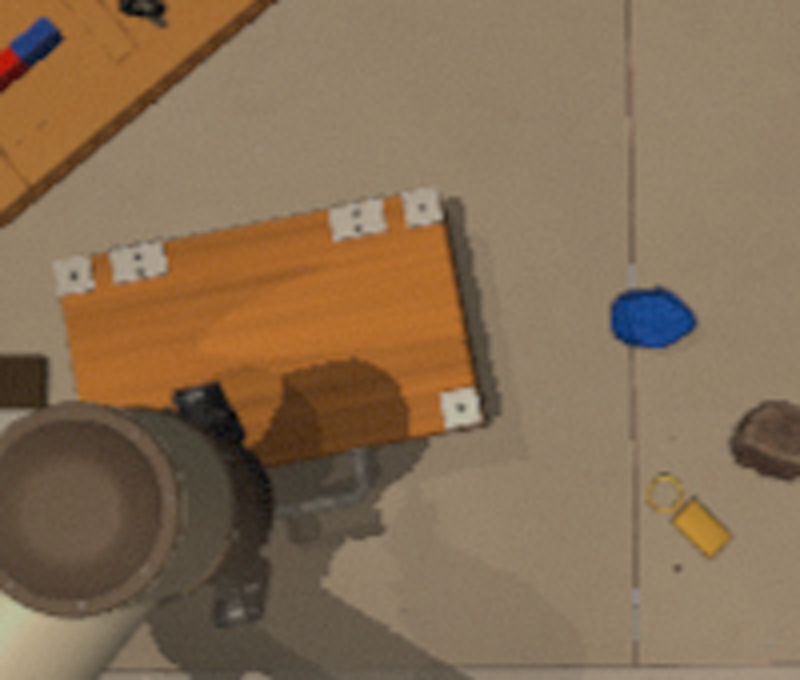

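drive_tool([
  [-0.0005,0.003,0.035,-0.2,0.025],
  [0,0.0015,0.035,0,0.025],
  [0,0,0.03,0,0.025],
  [0,0,0,0,0.025],
])

```text
clock: 4.2
position: [394.0, 231.3, 128.1]
ee_rot: [0.769, -0.639, -0.0, 0.005]
contact_force: [0.7, -0.8, -0.2]
gripper_width: 25.5
```

```bash
python3 -c "
from h import *
to([395.5,236.5,88])
im,d=arm.get_image('side');cv2.imwrite('pics/s2.png',im)
crop('side',im,(230,160,350,310),4,'pics/s2c.png')
c=cloud('side',d)
print(proj('side',[395.5,236.5,98]),proj('side',arm.read_state()['position']))
"
```

```text
t 4.2 p [394.  231.3 128.1] ch [-117.3   -4.4  128.1] yawY -169.39 tilt 0.52 F [ 0.7 -0.8 -0.2] w 25.5 j [ 0.89  0.22 -0.53 -0.   -0.83 -0.7 ]
tool delta [-5.  -2.7 40. ]
[294.98269317 240.5734796 ] [295.023346   229.24442857]
```

View pics/s2c.png

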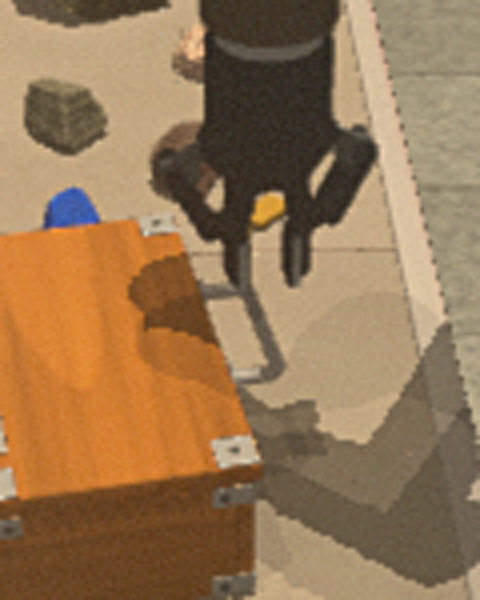

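drive_tool([
  [0,0,0,0,0.025],
  [0,0,0,0,0.025],
])

```text
clock: 4.45
position: [397.2, 234.8, 133.2]
ee_rot: [0.77, -0.638, 0.0, -0.002]
contact_force: [-0.2, -0.0, 0.7]
gripper_width: 25.0
```

```bash
python3 -c "
from h import *
to([395.5,236.5,88])
"
```

```text
t 4.45 p [397.2 234.8 133.2] ch [-113.5   -1.6  133.2] yawY -169.31 tilt 0.23 F [-0.2 -0.   0.7] w 25.0 j [ 0.89  0.21 -0.52  0.   -0.83 -0.7 ]
tool delta [-1.9  1.5 45.2]
```

drive_tool([
  [-0.0005,0.0005,0.012,0,0.025],
  [0,0,0.012,0,0.025],
  [0,0,0.012,0,0.025],
  [0,0,0.007,0,0.025],
  [0,0,0,0,0.025],
  [0,0,0,0,0.025],
])

```text
clock: 5.05
position: [396.1, 234.8, 89.1]
ee_rot: [0.77, -0.638, 0.0, -0.001]
contact_force: [0.3, 0.4, 0.5]
gripper_width: 25.2
```

```bash
python3 -c "
from h import *
to([395.5,236.5,88])
im,d=arm.get_image('side');cv2.imwrite('pics/s3.png',im)
crop('side',im,(230,160,350,310),4,'pics/s3c.png')
"
```

```text
t 5.05 p [396.1 234.8  89.1] ch [-114.6   -1.3   89.1] yawY -169.31 tilt 0.09 F [0.3 0.4 0.5] w 25.2 j [ 0.89  0.28 -0.58  0.   -0.72 -0.7 ]
tool delta [-1.8  0.2  1.1]
```

View pics/s3c.png

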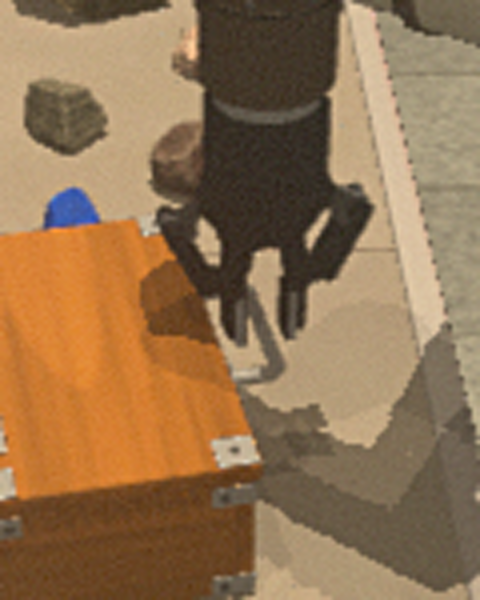

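drive_tool([
  [0,0,0,0,0],
  [0,0,0,0,0],
  [0,0,0,0,0],
  [0,0,0,0,0],
  [0,0,0,0,0],
])

```text
clock: 5.6
position: [396.9, 235.1, 89.2]
ee_rot: [0.77, -0.638, 0.001, -0.002]
contact_force: [4.7, -2.2, 1.7]
gripper_width: 7.5
```

drive_tool([
  [0,0,0,0,0],
  [0,0,0,0,0],
])

```text
clock: 5.8
position: [396.9, 235.1, 89.2]
ee_rot: [0.77, -0.638, 0.001, -0.002]
contact_force: [4.8, -2.1, 2.1]
gripper_width: 7.3
```

```bash
python3 -c "
from h import *
st()
im,d=arm.get_image('side');cv2.imwrite('pics/s4.png',im)
crop('side',im,(250,200,330,280),7,'pics/s4c.png')
"
```

```text
t 5.8 p [396.9 235.1  89.2] ch [-113.7   -1.2   89.2] yawY -169.29 tilt 0.19 F [ 4.8 -2.1  2.1] w 7.3 j [ 0.89  0.28 -0.58  0.   -0.72 -0.7 ]
```

View pics/s4c.png

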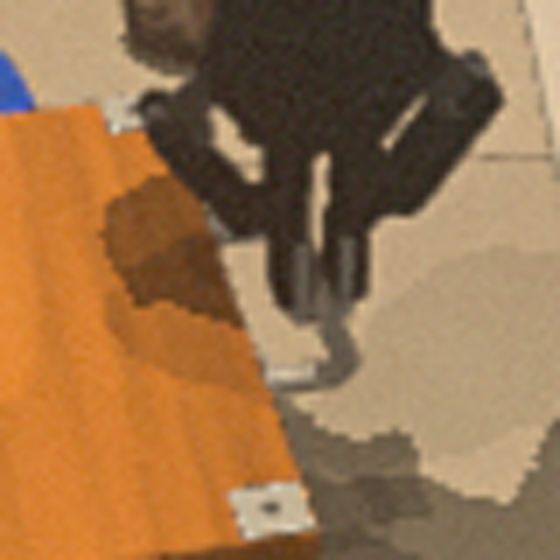

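```bash
python3 -c "
import numpy as np
r=195.1;a0=np.arctan2(7,195)
th=np.r_[0,.02,.05,.09,.14,.2,.26,.32,.38,.44,.5,.56,.62,.68,.74,.80,.86,.92,.98,1.04,1.10,1.14,1.17,1.19,1.2]
p=np.c_[-r*np.cos(th+a0),r*np.sin(th+a0)]
for t,q in zip(th[1:],np.diff(p,axis=0)): print(round(t,2),(-q/1000).round(4))
"
```

```text
0.02 [-0.0002 -0.0039]
0.05 [-0.0004 -0.0058]
0.09 [-0.0008 -0.0078]
0.14 [-0.0015 -0.0096]
0.2 [-0.0024 -0.0115]
0.26 [-0.0031 -0.0113]
0.32 [-0.0037 -0.0111]
0.38 [-0.0044 -0.0108]
0.44 [-0.005  -0.0106]
0.5 [-0.0057 -0.0102]
0.56 [-0.0063 -0.0099]
0.62 [-0.0069 -0.0095]
0.68 [-0.0074 -0.0091]
0.74 [-0.0079 -0.0086]
0.8 [-0.0084 -0.0081]
0.86 [-0.0089 -0.0076]
0.92 [-0.0094 -0.007 ]
0.98 [-0.0098 -0.0065]
1.04 [-0.0101 -0.0059]
1.1 [-0.0105 -0.0052]
1.14 [-0.0071 -0.0031]
1.17 [-0.0054 -0.0022]
1.19 [-0.0037 -0.0014]
1.2 [-0.0018 -0.0007]
```

drive_tool([
  [0,-0.0002,-0.0039,0,0],
  [0,-0.0004,-0.0058,0,0],
  [0,-0.0008,-0.0078,0,0],
  [0,-0.0015,-0.0096,0,0],
  [0,-0.0024,-0.0115,0,0],
  [0,0,0,0,0],
])

```text
clock: 6.45
position: [401.8, 236.1, 127.7]
ee_rot: [0.77, -0.638, 0.0, -0.002]
contact_force: [5.1, 0.1, -3.7]
gripper_width: 7.7
```

```bash
python3 -c "
from h import *
st()"
```

```text
t 6.45 p [401.8 236.1 127.7] ch [-108.7   -1.1  127.7] yawY -169.31 tilt 0.18 F [ 5.1  0.1 -3.7] w 7.7 j [ 0.88  0.23 -0.52  0.   -0.82 -0.7 ]
```

drive_tool([
  [0,-0.0031,-0.0113,0,0],
  [0,-0.0037,-0.0111,0,0],
  [0,-0.0044,-0.0108,0,0],
  [0,-0.005,-0.0106,0,0],
  [0,-0.0057,-0.0102,0,0],
  [0,-0.0063,-0.0099,0,0],
  [0,-0.0069,-0.0095,0,0],
  [0,-0.0074,-0.0091,0,0],
  [0,-0.0079,-0.0086,0,0],
  [0,0,0,0,0],
])

```text
clock: 7.45
position: [449.7, 244.6, 220.0]
ee_rot: [0.77, -0.638, -0.001, 0.001]
contact_force: [-7.8, 2.7, 6.1]
gripper_width: 7.4
```

```bash
python3 -c "
from h import *
st()
im,d=arm.get_image('side');cv2.imwrite('pics/s5.png',im)
crop('side',im,(190,90,350,330),2.5,'pics/s5c.png')"
```

```text
t 7.45 p [449.7 244.6 220. ] ch [-60.1  -1.4 220. ] yawY -169.33 tilt 0.13 F [-7.8  2.7  6.1] w 7.4 j [ 0.81  0.2  -0.28 -0.   -1.09 -0.63]
```

View pics/s5c.png

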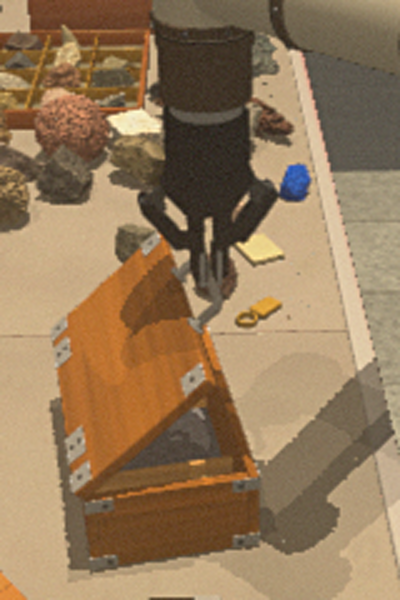

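drive_tool([
  [0,-0.0076,-0.0089,0,0],
  [0,-0.0083,-0.0083,0,0],
  [0,-0.009,-0.0074,0,0],
  [0,-0.0098,-0.0065,0,0],
  [0,-0.0101,-0.0059,0,0],
  [0,-0.0105,-0.0052,0,0],
  [0,-0.0071,-0.0031,0,0],
  [0,-0.0054,-0.0022,0,0],
  [0,0,0,0,0],
  [0,0,0,0,0],
])

```text
clock: 8.5
position: [517.3, 257.0, 268.6]
ee_rot: [0.77, -0.638, 0.001, -0.001]
contact_force: [-3.0, 0.5, 5.9]
gripper_width: 7.0
```

```bash
python3 -c "
from h import *
st()
im,d=arm.get_image('side');cv2.imwrite('pics/s6.png',im)
crop('side',im,(190,90,350,330),2.5,'pics/s6c.png')"
```

```text
t 8.5 p [517.3 257.  268.6] ch [  8.6  -1.6 268.6] yawY -169.34 tilt 0.11 F [-3.   0.5  5.9] w 7.0 j [ 0.74  0.28 -0.05  0.   -1.24 -0.56]
```

View pics/s6c.png

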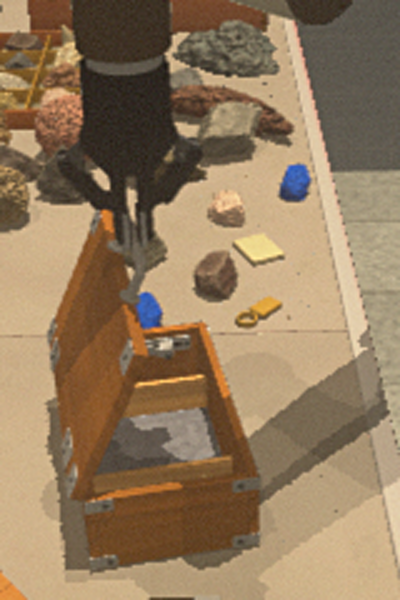

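```bash
cat >> h.py <<'E'
def lidfit(n='side',K=2,dbg=False):
    D=[];
    for i in range(K):
        im,d=arm.get_image(n);d=d.copy();d[d<=0]=np.nan;D.append(d)
    c=cloud(n,np.nanmedian(D,0));t=np.radians(YAW)
    x=c[...,0]-C[0];y=c[...,1]-C[1];X=x*np.cos(t)+y*np.sin(t);Y=-x*np.sin(t)+y*np.cos(t);Z=c[...,2]
    m=(X>15)&(X<110)&(Y>-125)&(Y<125)&(Z>115)&(Z<230)
    q=np.c_[X[m],Y[m],Z[m]]
    # x = a + b*z robust
    rng=np.random.default_rng(0);best=None
    for k in range(300):
        i=rng.choice(len(q),3,replace=False);A=np.c_[np.ones(3),q[i,2],q[i,1]]
        try:s=np.linalg.solve(A,q[i,0])
        except Exception:continue
        if abs(s[2])>.1: continue
        r=np.abs(q[:,0]-s[0]-s[1]*q[:,2]-s[2]*q[:,1])<2.5
        if best is None or r.sum()>best.sum():best=r
    for _ in range(3):
        A=np.c_[np.ones(best.sum()),q[best,2],q[best,1]];s=np.linalg.lstsq(A,q[best,0],rcond=None)[0]
        best=np.abs(q[:,0]-s[0]-s[1]*q[:,2]-s[2]*q[:,1])<3
    print(n,'n',best.sum(),len(q),'theta',round(np.pi/2-np.arctan(-s[1]),3),'x at z90',round(s[0]+90*s[1],1),'ycoef',round(s[2],3))
E
python3 -c "
from h import *
lidfit('side');lidfit('top')"
```

```text
side n 1542 1542 theta 1.153 x at z90 96.3 ycoef 0.001
top n 584 589 theta 1.152 x at z90 99.2 ycoef -0.002h.py:35: RuntimeWarning: All-NaN slice encountered
  c=cloud(n,np.nanmedian(D,0));t=np.radians(YAW)
```

drive_tool([
  [0,-0.004,-0.001,0,0],
  [0,-0.005,-0.001,0,0],
  [0,-0.004,0,0,0],
  [0,0,0,0,0],
])

```text
clock: 9.15
position: [531.0, 259.7, 272.9]
ee_rot: [0.77, -0.638, 0.002, -0.002]
contact_force: [-3.9, 1.5, 12.0]
gripper_width: 7.4
```

```bash
python3 -W ignore -c "
from h import *
st()
lidfit('side',1);st()"
```

```text
t 9.15 p [531.  259.7 272.9] ch [ 22.6  -1.5 272.9] yawY -169.32 tilt 0.33 F [-3.9  1.5 12. ] w 7.4 j [ 0.73  0.3  -0.02  0.   -1.25 -0.54]
side n 1237 1237 theta 1.23 x at z90 95.7 ycoef 0.0
t 9.2 p [530.9 259.7 272.9] ch [ 22.6  -1.4 272.9] yawY -169.33 tilt 0.35 F [-3.3  1.6 11.1] w 7.3 j [ 0.73  0.3  -0.02  0.   -1.25 -0.54]
```

drive_tool([
  [0,0,0,0,0.016],
  [0,0,0,0,0.016],
  [0,0,0.003,0,0.016],
  [0,0,0.003,0,0.016],
  [0,0,0,0,0.016],
])

```text
clock: 9.7
position: [529.3, 259.3, 260.4]
ee_rot: [0.77, -0.638, -0.0, 0.001]
contact_force: [0.1, -0.1, -0.5]
gripper_width: 16.0
```

```bash
python3 -W ignore -c "
from h import *
st()
lidfit('side',1);st()
im,d=arm.get_image('side');cv2.imwrite('pics/s7.png',im)
crop('side',im,(190,130,310,270),4,'pics/s7c.png')"
```

```text
t 9.7 p [529.3 259.3 260.4] ch [ 20.9  -1.6 260.4] yawY -169.33 tilt 0.14 F [ 0.1 -0.1 -0.5] w 16.0 j [ 0.73  0.31 -0.03 -0.   -1.23 -0.54]
side n 1232 1232 theta 1.229 x at z90 95.8 ycoef 0.001
t 9.75 p [529.5 259.4 260.7] ch [ 21.1  -1.5 260.7] yawY -169.32 tilt 0.1 F [-0.3 -0.2  1. ] w 15.8 j [ 0.73  0.31 -0.03  0.   -1.23 -0.54]
```

View pics/s7c.png

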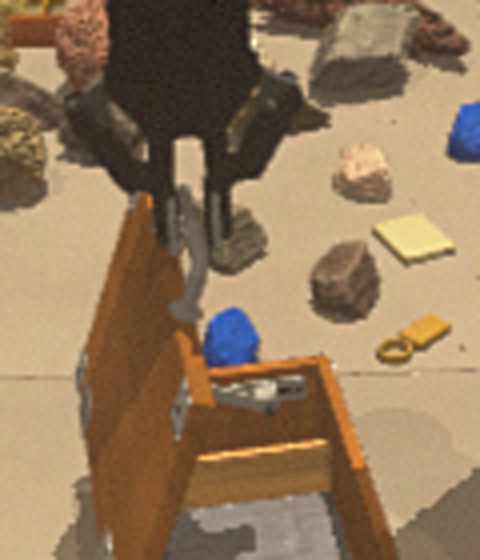

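drive_tool([
  [0,-0.003,0,0,0.016],
  [0,-0.003,-0.0005,0,0.016],
  [0,-0.002,-0.0005,0,0.016],
  [0,-0.002,-0.0005,0,0.016],
])

```text
clock: 10.2
position: [539.6, 261.5, 263.2]
ee_rot: [0.77, -0.638, -0.0, 0.0]
contact_force: [-1.2, 0.9, 0.2]
gripper_width: 15.7
```

```bash
python3 -W ignore -c "
from h import *
st()
lidfit('side',1)"
```

```text
t 10.2 p [539.6 261.5 263.2] ch [ 31.4  -1.3 263.2] yawY -169.32 tilt 0.02 F [-1.2  0.9  0.2] w 15.7 j [ 0.72  0.32 -0.01 -0.   -1.24 -0.53]
side n 1125 1131 theta 1.26 x at z90 95.7 ycoef 0.0
```

drive_tool([
  [0,-0.0015,-0.0004,0,0.016],
  [0,-0.0015,-0.0004,0,0.016],
  [0,0,0,0,0.016],
])

```text
clock: 10.55
position: [542.8, 262.2, 263.9]
ee_rot: [0.77, -0.638, 0.0, -0.0]
contact_force: [-0.5, -0.1, -0.5]
gripper_width: 15.7
```

drive_tool([
  [0,-0.0015,-0.0004,0,0.016],
  [0,-0.001,-0.0004,0,0.016],
])

```text
clock: 10.75
position: [545.0, 262.6, 264.5]
ee_rot: [0.77, -0.638, -0.0, 0.0]
contact_force: [-0.5, -0.2, 0.2]
gripper_width: 16.0
```

drive_tool([
  [0,-0.001,-0.0002,0,0.016],
  [0,-0.001,-0.0002,0,0.016],
])

```text
clock: 10.95
position: [547.0, 262.9, 265.0]
ee_rot: [0.77, -0.638, 0.0, 0.0]
contact_force: [-0.5, 0.0, 1.7]
gripper_width: 16.0
```

```bash
python3 -W ignore -c "
from h import *
st()
lidfit('side',1)
im,d=arm.get_image('side');cv2.imwrite('pics/s8.png',im)
crop('side',im,(190,130,310,270),4,'pics/s8c.png')"
```

```text
t 10.95 p [547.  262.9 265. ] ch [ 38.9  -1.2 265. ] yawY -169.32 tilt 0.0 F [-0.5  0.   1.7] w 16.0 j [ 0.71  0.33  0.02  0.   -1.25 -0.53]
side n 970 984 theta 1.3 x at z90 95.5 ycoef 0.0
```

View pics/s8c.png

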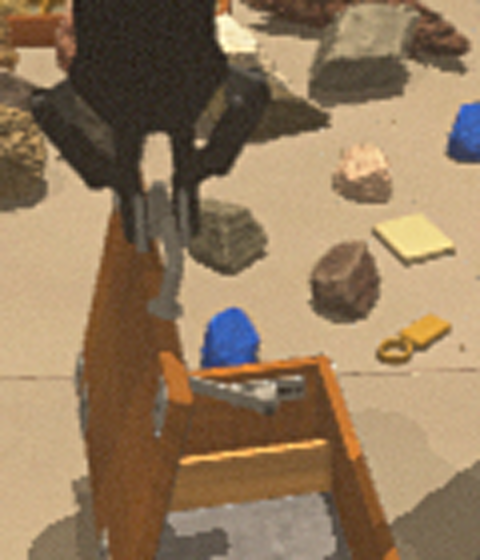

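drive_tool([
  [0,-0.001,-0.0002,0,0.016],
  [0,-0.001,-0.0002,0,0.016],
])

```text
clock: 11.25
position: [548.9, 263.3, 265.5]
ee_rot: [0.77, -0.638, 0.0, 0.0]
contact_force: [-1.1, -0.1, 1.1]
gripper_width: 15.9
```

drive_tool([
  [0,-0.001,-0.0002,0,0.016],
  [0,-0.001,-0.0002,0,0.016],
])

```text
clock: 11.45
position: [550.9, 263.7, 265.9]
ee_rot: [0.77, -0.638, 0.0, -0.0]
contact_force: [-0.4, 1.0, 0.4]
gripper_width: 16.0
```

drive_tool([
  [0,-0.001,-0.0002,0,0.016],
  [0,-0.001,-0.0002,0,0.016],
])

```text
clock: 11.65
position: [552.9, 264.1, 266.2]
ee_rot: [0.77, -0.638, 0.0, 0.0]
contact_force: [-1.2, -0.0, 0.7]
gripper_width: 15.8
```

```bash
python3 -W ignore -c "
from h import *
st()
lidfit('side',1)
im,d=arm.get_image('side');cv2.imwrite('pics/s9.png',im)
crop('side',im,(220,190,280,250),8,'pics/s9c.png')"
```

```text
t 11.65 p [552.9 264.1 266.2] ch [ 45.   -1.1 266.2] yawY -169.32 tilt 0.0 F [-1.2 -0.   0.7] w 15.8 j [ 0.71  0.34  0.03  0.   -1.26 -0.52]
side n 863 886 theta 1.332 x at z90 95.3 ycoef 0.0
```

View pics/s9c.png

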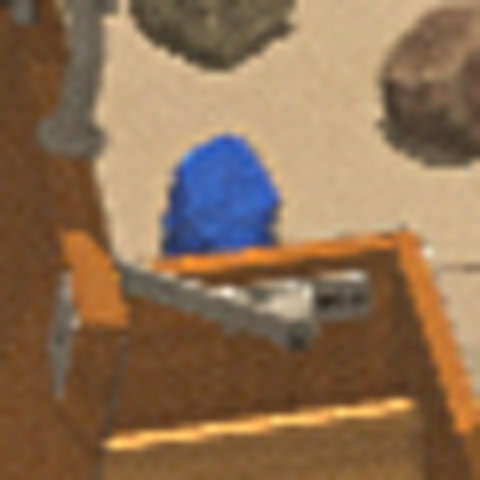

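drive_tool([
  [0,-0.001,-0.0002,0,0.016],
  [0,-0.001,-0.0002,0,0.016],
])

```text
clock: 11.95
position: [554.8, 264.4, 266.6]
ee_rot: [0.77, -0.638, -0.0, 0.0]
contact_force: [0.4, -1.0, 0.7]
gripper_width: 16.1
```

drive_tool([
  [0,-0.001,-0.0002,0,0.016],
  [0,-0.001,-0.0002,0,0.016],
])

```text
clock: 12.15
position: [556.8, 264.8, 267.0]
ee_rot: [0.77, -0.638, -0.0, 0.0]
contact_force: [-0.3, 0.2, 1.2]
gripper_width: 15.8
```

drive_tool([
  [0,-0.001,-0.0002,0,0.016],
  [0,-0.001,-0.0002,0,0.016],
])

```text
clock: 12.35
position: [558.8, 265.2, 267.4]
ee_rot: [0.77, -0.638, -0.0, -0.0]
contact_force: [-0.8, -1.0, -0.4]
gripper_width: 15.7
```

```bash
python3 -W ignore -c "
from h import *
st()
lidfit('side',1)
im,d=arm.get_image('side');cv2.imwrite('pics/s10.png',im)
crop('side',im,(220,190,280,250),8,'pics/s10c.png')"
```

```text
t 12.35 p [558.8 265.2 267.4] ch [ 51.   -1.1 267.4] yawY -169.32 tilt 0.0 F [-0.8 -1.  -0.4] w 15.7 j [ 0.7   0.35  0.05 -0.   -1.27 -0.52]
side n 739 777 theta 1.363 x at z90 95.3 ycoef 0.0
```

View pics/s10c.png

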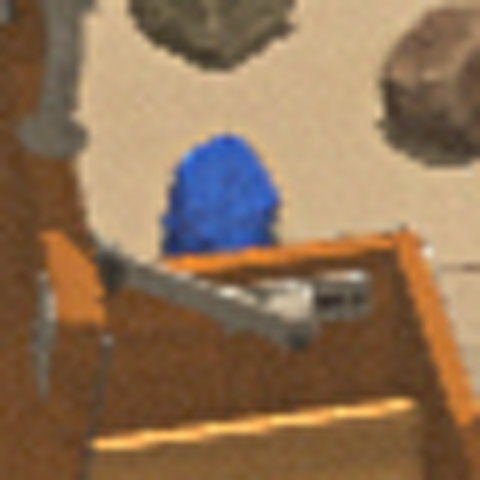

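```bash
python3 -W ignore -c "
from h import *
for p in[(-45,-98,72),(10,-98,125),(25,-98,125),(40,-98,100)]:
  u=proj('side',c2w(*p));print(p,((u-[220,190])*8).round(0))
"
```

```text
(-45, -98, 72) [331. 322.]
(10, -98, 125) [162. 211.]
(25, -98, 125) [116. 217.]
(40, -98, 100) [ 76. 285.]
```

drive_tool([
  [0,-0.001,-0.0001,0,0.016],
  [0,-0.001,-0.0001,0,0.016],
])

```text
clock: 12.65
position: [560.7, 265.5, 267.7]
ee_rot: [0.77, -0.638, 0.0, -0.0]
contact_force: [-1.0, -0.2, 0.1]
gripper_width: 15.9
```

drive_tool([
  [0,-0.001,-0.0001,0,0.016],
  [0,-0.001,-0.0001,0,0.016],
])

```text
clock: 12.85
position: [562.7, 265.9, 267.8]
ee_rot: [0.77, -0.638, 0.0, -0.0]
contact_force: [-0.7, 0.5, 0.6]
gripper_width: 15.7
```

```bash
python3 -W ignore -c "
from h import *
st()
lidfit('side',1)
im,d=arm.get_image('side');cv2.imwrite('pics/s11.png',im)
crop('side',im,(220,190,280,250),8,'pics/s11c.png')"
```

```text
t 12.85 p [562.7 265.9 267.8] ch [ 54.9  -1.1 267.8] yawY -169.32 tilt 0.0 F [-0.7  0.5  0.6] w 15.7 j [ 0.7   0.36  0.06  0.   -1.27 -0.51]
side n 667 726 theta 1.383 x at z90 95.3 ycoef 0.0
```

View pics/s11c.png

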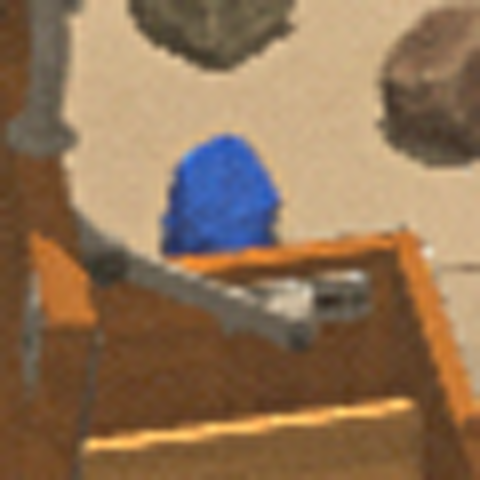

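```bash
cat >> h.py <<'E'
def ony(n,u,v,yc=-98):
    o,r=ray(n,u,v);t=np.radians(YAW)
    nv=np.array([-np.sin(t),np.cos(t),0]);o2=o-np.array([C[0],C[1],0])
    k=(yc-o2@nv)/(r@nv);return w2c(o+k*r)
E
python3 -W ignore -c "
from h import *
for a in[(300,335),(105,262),(110,265),(85,222),(70,200)]: print(a,ony('side',220+a[0]/8,190+a[1]/8).round(1))
"
```

```text
(300, 335) [-34.3 -98.   68.1]
(105, 262) [ 29.9 -98.  107.7]
(110, 265) [ 28.3 -98.  106.3]
(85, 222) [ 35.4 -98.  124.5]
(70, 200) [ 39.7 -98.  133.8]
```

drive_tool([
  [0,-0.001,-0.0001,0,0.016],
  [0,-0.001,0,0,0.016],
])

```text
clock: 13.15
position: [564.7, 266.3, 267.9]
ee_rot: [0.77, -0.638, 0.0, 0.0]
contact_force: [-0.2, 0.2, 0.4]
gripper_width: 16.2
```

drive_tool([
  [0,-0.001,-0.0001,0,0.016],
  [0,-0.0005,0,0,0.016],
])

```text
clock: 13.35
position: [566.2, 266.6, 268.0]
ee_rot: [0.77, -0.638, 0.0, -0.0]
contact_force: [-0.5, 0.2, -0.2]
gripper_width: 15.9
```

```bash
python3 -W ignore -c "
from h import *
st()
lidfit('side',1)
im,d=arm.get_image('side');cv2.imwrite('pics/s12.png',im)
crop('side',im,(220,190,280,250),8,'pics/s12c.png')"
```

```text
t 13.35 p [566.2 266.6 268. ] ch [ 58.5  -1.1 268. ] yawY -169.32 tilt 0.01 F [-0.5  0.2 -0.2] w 15.9 j [ 0.7   0.36  0.07  0.   -1.28 -0.51]
side n 600 682 theta 1.402 x at z90 95.2 ycoef 0.0
```

View pics/s12c.png

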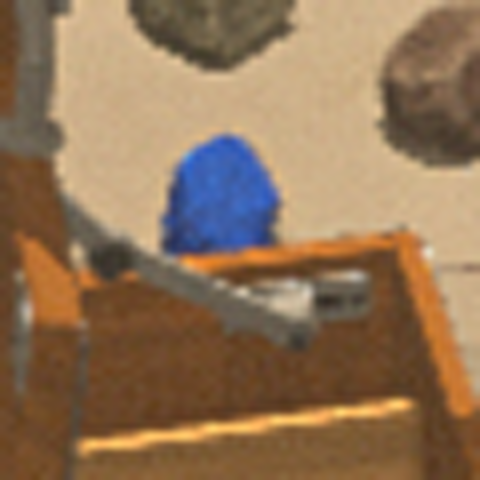

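drive_tool([
  [0,-0.001,0,0,0.016],
  [0,-0.001,0,0,0.016],
])

```text
clock: 13.65
position: [568.1, 266.9, 268.0]
ee_rot: [0.77, -0.638, 0.0, -0.0]
contact_force: [-0.8, 0.5, 0.2]
gripper_width: 15.9
```

drive_tool([
  [0,-0.001,0,0,0.016],
  [0,-0.0005,0,0,0.016],
])

```text
clock: 13.85
position: [569.7, 267.2, 268.0]
ee_rot: [0.77, -0.638, 0.0, -0.0]
contact_force: [-0.0, -0.8, 0.3]
gripper_width: 16.4
```

```bash
python3 -W ignore -c "
from h import *
st()
lidfit('side',1)
im,d=arm.get_image('side');cv2.imwrite('pics/s13.png',im)
crop('side',im,(220,190,280,250),8,'pics/s13c.png')"
```

```text
t 13.85 p [569.7 267.2 268. ] ch [ 62.   -1.1 268. ] yawY -169.32 tilt 0.01 F [-0.  -0.8  0.3] w 16.4 j [ 0.7   0.37  0.08  0.   -1.28 -0.51]
side n 509 623 theta 1.428 x at z90 95.1 ycoef -0.0
```

View pics/s13c.png

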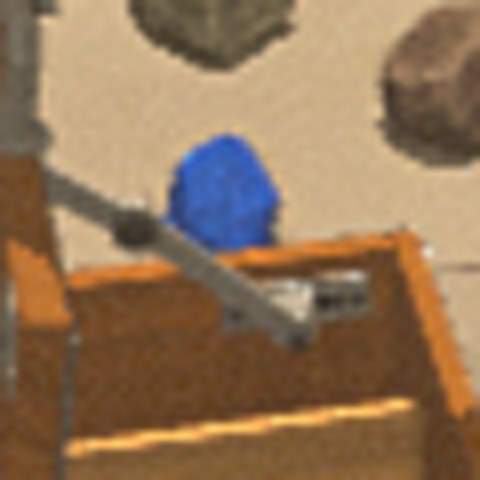

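```bash
python3 -W ignore -c "
from h import *
for a in[(300,335),(135,228),(60,180)]: print(a,ony('side',220+a[0]/8,190+a[1]/8).round(1))
"
```

```text
(300, 335) [-34.3 -98.   68.1]
(135, 228) [ 19.2 -98.  119.7]
(60, 180) [ 42.4 -98.  141.9]
```

drive_tool([
  [0,-0.0005,0,0,0.016],
  [0,0,0,0,0.016],
])

```text
clock: 14.15
position: [570.1, 267.3, 268.0]
ee_rot: [0.77, -0.638, -0.0, -0.0]
contact_force: [-0.3, -0.2, 0.3]
gripper_width: 15.8
```

```bash
python3 -W ignore -c "
from h import *
st()
lidfit('side',2)
im,d=arm.get_image('side');cv2.imwrite('pics/s14.png',im)
crop('side',im,(220,190,280,250),8,'pics/s14c.png')"
```

```text
t 14.15 p [570.1 267.3 268. ] ch [ 62.4  -1.1 268. ] yawY -169.32 tilt 0.0 F [-0.3 -0.2  0.3] w 15.8 j [ 0.7   0.37  0.08 -0.   -1.28 -0.51]
side n 523 632 theta 1.424 x at z90 95.1 ycoef 0.0
```

View pics/s14c.png

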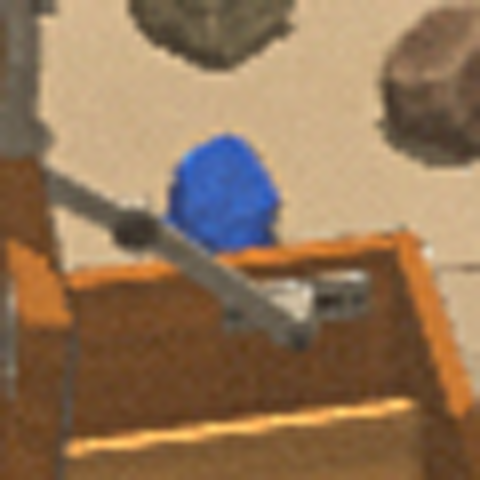

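drive_tool([
  [0,-0.0005,0,0,0.016],
  [0,-0.0005,0,0,0.016],
])

```text
clock: 14.5
position: [570.6, 267.4, 268.0]
ee_rot: [0.77, -0.638, -0.0, 0.0]
contact_force: [-2.7, 0.4, 1.0]
gripper_width: 15.9
```

drive_tool([
  [0,-0.0005,0,0,0.016],
  [0,0,0,0,0.016],
])

```text
clock: 14.7
position: [570.8, 267.4, 268.0]
ee_rot: [0.77, -0.638, -0.0, 0.001]
contact_force: [-4.3, 0.6, 1.8]
gripper_width: 16.0
```

```bash
python3 -W ignore -c "
from h import *
s,R=st();lidfit('side',1)
for n in ('side','top'):
  im,d=arm.get_image(n);cv2.imwrite(f'pics/{n}15.png',im)
b=cv2.imread('pics/side15.png');crop('side',b,(215,195,265,240),14,'pics/s15c.png')
a=cv2.imread('pics/top15.png');u,v=proj('top',c2w(20,-98,125)).astype(int);print(u,v);crop('top',a,(u-50,v-40,u+50,v+40),7,'pics/t15c.png')
"
```

```text
t 14.7 p [570.8 267.4 268. ] ch [ 63.2  -1.1 268. ] yawY -169.32 tilt 0.09 F [-4.3  0.6  1.8] w 16.0 j [ 0.69  0.37  0.08 -0.   -1.28 -0.51]
side n 517 624 theta 1.427 x at z90 95.1 ycoef 0.0
230 190
```

View pics/s15c.png

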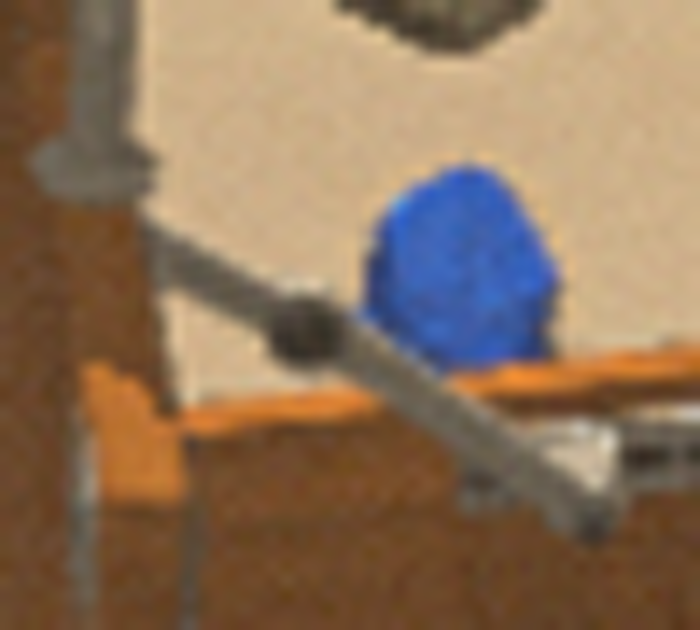

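View pics/t15c.png

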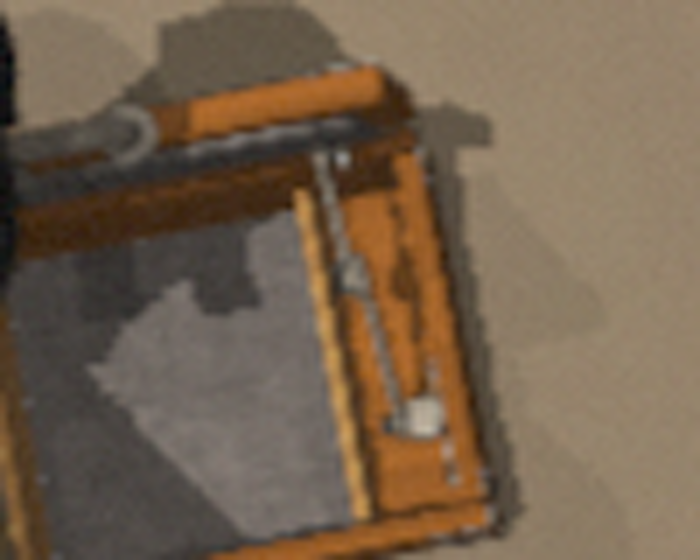

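drive_tool([
  [0,0.002,0,0,0.03],
  [0,0.0018,0,0,0.03],
  [0,0,-0.01,0,0.03],
  [0,0,-0.02,0,0.03],
  [0,0,-0.03,0,0.05],
  [0,0.02,-0.01,0,0.085],
  [0,0.02,0,0,0.085],
])

```text
clock: 15.55
position: [529.5, 259.9, 341.0]
ee_rot: [0.77, -0.638, 0.001, -0.003]
contact_force: [0.0, -0.4, -0.5]
gripper_width: 72.3
```

```bash
python3 -W ignore -c "
from h import *
s,R=st();lidfit('side',1)
im,d=arm.get_image('side');cv2.imwrite('pics/s16.png',im);crop('side',im,(190,100,310,250),4,'pics/s16c.png')
"
```

```text
t 15.55 p [529.5 259.9 341. ] ch [ 21.2  -1.  341. ] yawY -169.35 tilt 0.35 F [ 0.  -0.4 -0.5] w 72.3 j [ 0.73  0.27  0.11  0.   -1.41 -0.55]
side n 536 645 theta 1.424 x at z90 95.2 ycoef 0.0
```

View pics/s16c.png

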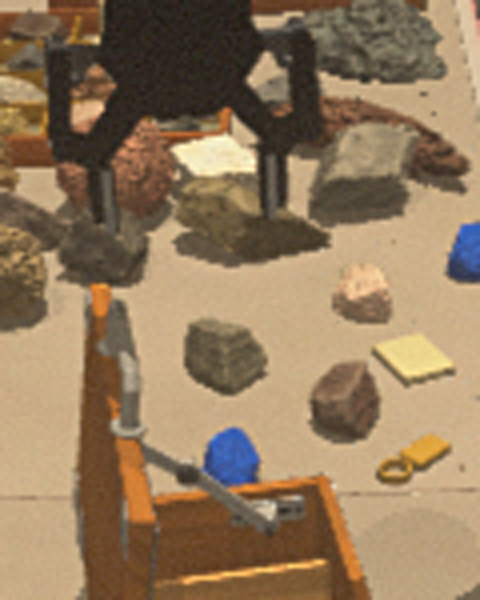

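drive_tool([
  [0,0,0,-7.5,0.085],
  [0,0,0,-7.5,0.085],
  [0,0,0,-7.5,0.085],
  [0,0,0,-7.5,0.085],
  [0,0,0,-7.3,0.085],
  [0.0215,0.0365,0,0,0.085],
  [0.0215,0.0365,0,0,0.085],
  [0.0215,0.0365,0,0,0.085],
  [0.0215,0.0365,0,0,0.085],
  [0.0215,0.0365,0.02,0,0.085],
  [0.0215,0.0365,0.025,0,0.085],
  [0.0215,0.0365,0.025,0,0.085],
  [0.0215,0.0365,0.025,0,0.085],
  [0.0215,0.0365,0.025,0,0.085],
  [0.0215,0.0365,0.025,0,0.085],
  [0.0215,0.0365,0.025,0,0.085],
  [0.0215,0.0365,0.02,0,0.085],
  [0.0215,0.0365,0.01,0,0.085],
  [0,0,0,0,0.085],
  [0,0,0,0,0.085],
])

```text
clock: 17.65
position: [418.6, -281.5, 137.7]
ee_rot: [0.933, -0.36, -0.0, 0.0]
contact_force: [0.3, 0.1, 0.1]
gripper_width: 84.9
```

```bash
python3 -W ignore -c "
from h import *
to([420,-279.5,8])
im,d=arm.get_image('side');cv2.imwrite('pics/s17.png',im);crop('side',im,(220,80,340,220),4,'pics/s17c.png')
print(proj('side',[420,-279.5,21]))
"
```

```text
t 17.65 p [ 418.6 -281.5  137.7] ch [-186.5 -513.1  137.7] yawY -132.16 tilt 0.03 F [0.3 0.1 0.1] w 84.9 j [-0.27  0.28 -0.42  0.   -0.88  1.1 ]
tool delta [ -0.3  -2.5 129.7]
[280.17387559 171.91733172]
```

View pics/s17c.png

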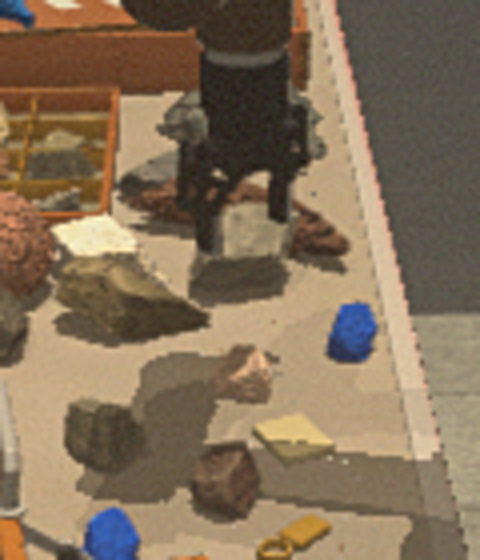

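drive_tool([
  [0,-0.0025,0.025,0,0.085],
  [0,0,0.035,0,0.085],
  [0,0,0.035,0,0.085],
  [0,0,0.022,0,0.085],
  [0,0,0.009,0,0.085],
  [0,0,0.005,0,0.085],
  [0,0,0,0,0.07],
  [0,0,0,0,0.06],
])

```text
clock: 18.5
position: [421.3, -278.4, 8.2]
ee_rot: [0.934, -0.358, 0.001, -0.0]
contact_force: [0.5, -0.3, 0.1]
gripper_width: 60.4
```

```bash
python3 -W ignore -c "
from h import *
to([420,-279.5,8])
im,d=arm.get_image('side');cv2.imwrite('pics/s18.png',im);crop('side',im,(250,130,320,200),8,'pics/s18c.png')
"
```

```text
t 18.5 p [ 421.3 -278.4    8.2] ch [-183.3 -510.6    8.2] yawY -131.97 tilt 0.16 F [ 0.5 -0.3  0.1] w 60.4 j [-0.26  0.47 -0.55  0.   -0.55  1.1 ]
tool delta [-0.3  1.7  0.2]
```

View pics/s18c.png

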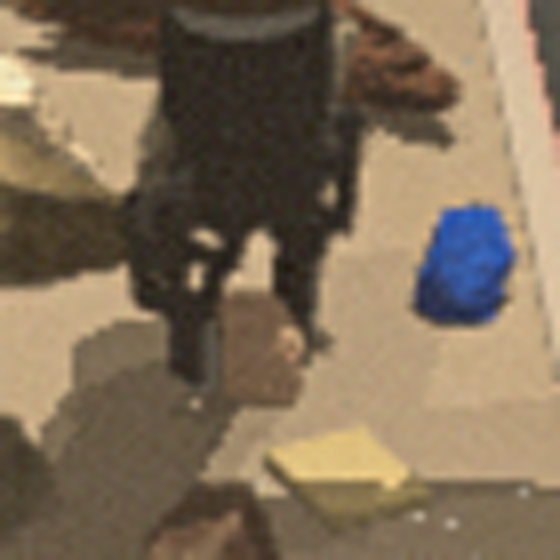

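Straddles the stone well. Closing.

drive_tool([
  [0,0.001,0.001,0,0.05],
  [0,0,0,0,0.04],
  [0,0,0,0,0.02],
  [0,0,0,0,0],
  [0,0,0,0,0],
  [0,0,0,0,0],
])

```text
clock: 19.15
position: [419.6, -279.3, 7.4]
ee_rot: [0.934, -0.358, 0.001, 0.0]
contact_force: [-2.0, 2.6, 8.7]
gripper_width: 41.5
```

drive_tool([
  [0,0,-0.01,0,0],
  [0,0,-0.02,0,0],
  [0,0,-0.02,0,0],
  [0,0,0,0,0],
])

```text
clock: 19.55
position: [421.4, -279.8, 58.8]
ee_rot: [0.934, -0.358, 0.003, -0.0]
contact_force: [-0.1, -0.7, -0.2]
gripper_width: 41.6
```

```bash
python3 -W ignore -c "
from h import *
to([420,-279.5,8])
im,d=arm.get_image('side');cv2.imwrite('pics/s19.png',im);crop('side',im,(250,100,320,200),6,'pics/s19c.png')
"
```

```text
t 19.55 p [ 421.4 -279.8   58.8] ch [-183.5 -511.9   58.8] yawY -132.0 tilt 0.37 F [-0.1 -0.7 -0.2] w 41.6 j [-0.26  0.39 -0.5   0.   -0.67  1.1 ]
tool delta [-1.5  0.9 50.7]
```

View pics/s19c.png

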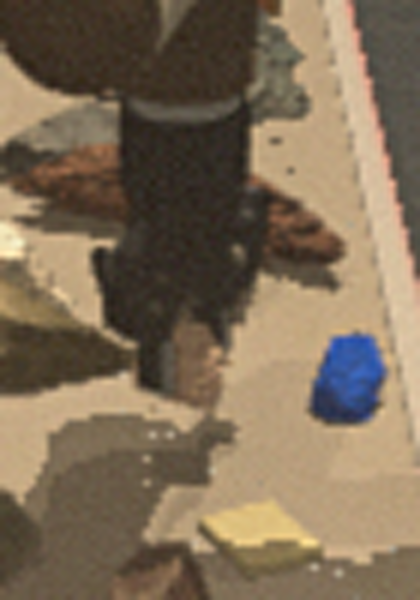

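drive_tool([
  [0,0,-0.03,0,0],
  [0,0,-0.03,0,0],
  [-0.0235,-0.034,-0.02,0,0],
  [-0.0235,-0.034,-0.02,0,0],
  [-0.0235,-0.034,-0.02,0,0],
  [-0.0235,-0.034,-0.02,0,0],
  [-0.0235,-0.034,-0.01,0,0],
  [-0.0235,-0.034,0,0,0],
  [-0.0235,-0.034,0,0,0],
  [-0.0235,-0.034,0,0,0],
  [-0.0235,-0.034,0,0,0],
  [-0.0235,-0.034,0,0,0],
  [-0.0235,-0.034,0,0,0],
  [-0.0235,-0.034,0,0,0],
  [-0.009,-0.02,0,0,0],
  [-0.005,-0.0105,0,0,0],
  [0,0,0,0,0],
  [0,0,0,0,0],
])

```text
clock: 21.4
position: [492.4, 243.7, 205.2]
ee_rot: [0.933, -0.359, -0.001, 0.001]
contact_force: [-0.1, -0.4, -1.9]
gripper_width: 41.7
```

```bash
python3 -W ignore -c "
from h import *
to(c2w(-16,-10,22))
im,d=arm.get_image('side');cv2.imwrite('pics/s20.png',im);crop('side',im,(190,100,340,310),3,'pics/s20c.png')
"
```

```text
t 21.4 p [492.4 243.7 205.2] ch [-18.2 -10.1 205.2] yawY -132.06 tilt 0.14 F [-0.1 -0.4 -1.9] w 41.7 j [ 0.75  0.28 -0.22 -0.   -1.08  0.08]
tool delta [  1.3  -2.3 183.2]
```

View pics/s20c.png

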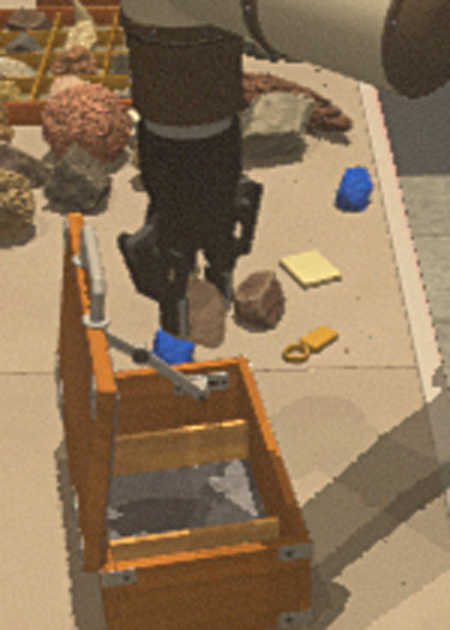

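drive_tool([
  [0.001,-0.002,0.02,0,0],
  [0,0,0.03,0,0],
  [0,0,0.03,0,0],
  [0,0,0.03,0,0],
  [0,0,0.025,0,0],
  [0,0,0.015,0,0],
  [0,0,0.01,0,0],
  [0,0,0.006,0,0],
  [0,0,0,0,0],
])

```text
clock: 22.35
position: [495.1, 245.1, 39.9]
ee_rot: [0.933, -0.359, -0.0, 0.0]
contact_force: [0.1, -0.2, -1.8]
gripper_width: 41.3
```

drive_tool([
  [0,0,0.005,0,0],
  [0,0,0.003,0,0],
  [0,0,0,0,0],
])

```text
clock: 22.65
position: [495.1, 245.6, 32.0]
ee_rot: [0.934, -0.359, -0.0, -0.0]
contact_force: [1.2, -0.1, -2.2]
gripper_width: 41.5
```

```bash
python3 -W ignore -c "
from h import *
to(c2w(-16,-10,22))
im,d=arm.get_image('side');cv2.imwrite('pics/s21.png',im);crop('side',im,(190,130,340,310),3.3,'pics/s21c.png')
"
```

```text
t 22.65 p [495.1 245.6  32. ] ch [-15.3  -8.7  32. ] yawY -132.02 tilt 0.01 F [ 1.2 -0.1 -2.2] w 41.5 j [ 0.75  0.49 -0.41 -0.   -0.67  0.08]
tool delta [ 0.6  1.4 10. ]
```

View pics/s21c.png

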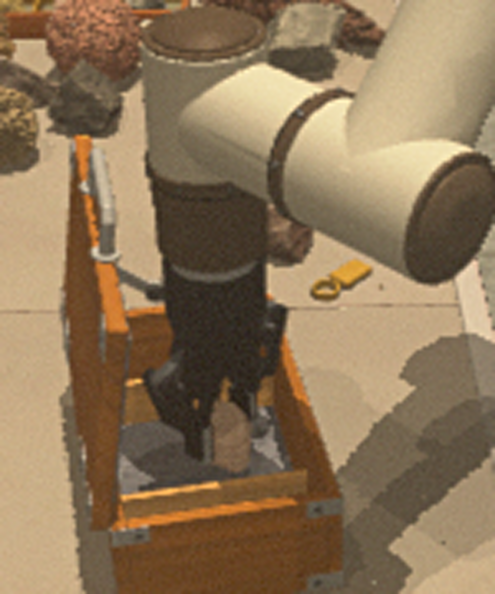

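Now feel for the floor, in small steps.

drive_tool([
  [0,0,0.003,0,0],
  [0,0,0.002,0,0],
  [0,0,0,0,0],
])

```text
clock: 23.0
position: [495.0, 245.5, 26.7]
ee_rot: [0.934, -0.359, -0.0, 0.0]
contact_force: [0.8, -0.7, -1.9]
gripper_width: 41.3
```

drive_tool([
  [0,0,0.002,0,0],
  [0,0,0,0,0],
])

```text
clock: 23.2
position: [495.0, 245.6, 24.7]
ee_rot: [0.934, -0.359, -0.0, 0.0]
contact_force: [-1.2, 0.9, -1.0]
gripper_width: 41.7
```

drive_tool([
  [0,0,0.0015,0,0],
  [0,0,0,0,0],
])

```text
clock: 23.4
position: [495.0, 245.6, 23.3]
ee_rot: [0.934, -0.359, -0.0, 0.0]
contact_force: [0.5, -0.3, -1.9]
gripper_width: 41.4
```

drive_tool([
  [0,0,0.0015,0,0],
  [0,0,0,0,0],
])

```text
clock: 23.6
position: [495.2, 245.7, 21.9]
ee_rot: [0.934, -0.358, 0.0, -0.0]
contact_force: [-0.4, 0.6, -0.7]
gripper_width: 41.4
```

drive_tool([
  [0,0,0.001,0,0],
  [0,0,0,0,0],
])

```text
clock: 23.8
position: [495.2, 245.9, 21.6]
ee_rot: [0.934, -0.358, 0.0, -0.0]
contact_force: [-1.5, 0.9, 2.2]
gripper_width: 41.2
```

drive_tool([
  [0,0,0.0005,0,0.046],
  [0,0,0,0,0.05],
  [0,0,0,0,0.054],
  [0,0,0,0,0.055],
  [0,0,-0.005,0,0.055],
  [0,0,-0.01,0,0.055],
  [0,0,-0.02,0,0.055],
])

```text
clock: 24.5
position: [493.9, 244.6, 54.5]
ee_rot: [0.933, -0.359, -0.001, 0.002]
contact_force: [0.0, 0.4, -1.2]
gripper_width: 55.1
```

```bash
python3 -W ignore -c "
from h import *
st()
im,d=arm.get_image('side');cv2.imwrite('pics/s22.png',im);crop('side',im,(200,170,310,300),4.5,'pics/s22c.png')
"
```

```text
t 24.5 p [493.9 244.6  54.5] ch [-16.6  -9.5  54.5] yawY -132.08 tilt 0.27 F [ 0.   0.4 -1.2] w 55.1 j [ 0.75  0.46 -0.39 -0.   -0.73  0.08]
```

View pics/s22c.png

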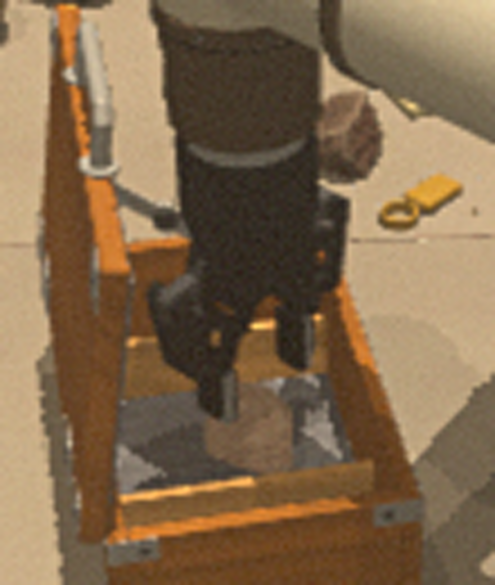

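drive_tool([
  [0,0,-0.03,0,0.055],
  [0,0,-0.03,7.5,0.055],
  [0,0,-0.03,7.5,0.05],
  [0,0,-0.03,7.5,0.05],
  [0,0,-0.025,7.5,0.05],
  [0,0,0,7.5,0.05],
  [0.025,0,0,0,0.05],
  [0.025,0,0,0,0.05],
  [0.022,0,0,0,0.05],
  [0.016,0,0,0,0.05],
  [0,0,0,0,0.05],
  [0,0,0,0,0.05],
])

```text
clock: 25.75
position: [511.0, 159.0, 200.4]
ee_rot: [0.768, -0.64, -0.0, 0.0]
contact_force: [-0.0, 0.2, -0.1]
gripper_width: 50.2
```

```bash
python3 -W ignore -c "
from h import *
st();lidfit('side',1)
im,d=arm.get_image('side');cv2.imwrite('pics/s23.png',im);np.save('pics/s23.npy',d);crop('side',im,(210,130,310,250),5,'pics/s23c.png')
im,d=arm.get_image('top');cv2.imwrite('pics/t23.png',im);crop('top',im,(130,120,280,250),5,'pics/t23c.png')
"
```

```text
t 25.75 p [511.  159.  200.4] ch [-15.4 -96.8 200.4] yawY -169.56 tilt 0.02 F [-0.   0.2 -0.1] w 50.2 j [ 0.6   0.26 -0.26 -0.   -1.05 -0.42]
side n 539 674 theta 1.424 x at z90 95.1 ycoef 0.0
```

View pics/s23c.png

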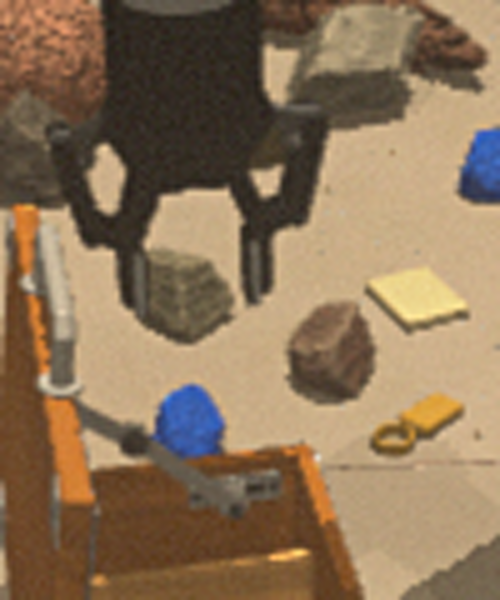

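View pics/t23c.png

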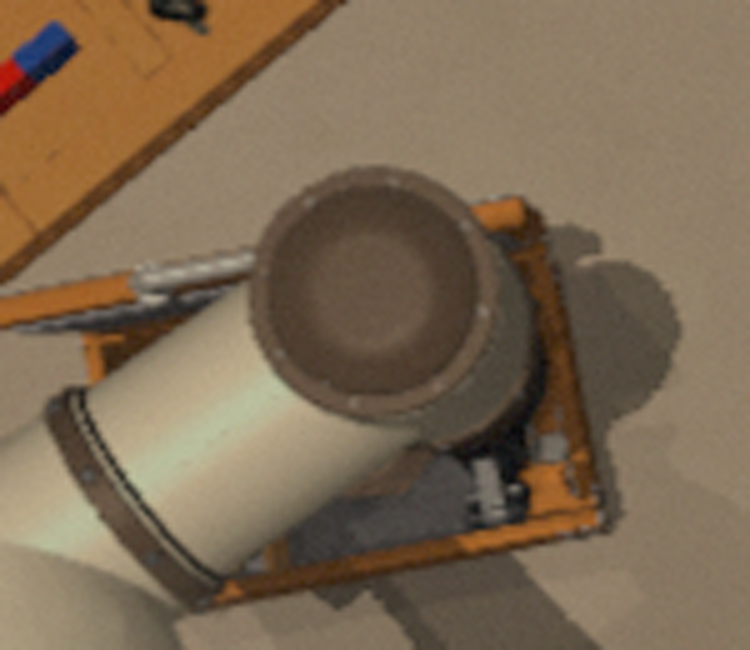

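```bash
python3 -W ignore -c "
from h import *
for a in[(122,304),(136,308),(150,304),(244,296),(270,296),(258,303)]:
  print(a,ony('side',210+a[0]/5,130+a[1]/5,-86).round(1))
print('pin')
for a in[(133,440),(124,440),(143,440),(133,428),(133,451)]: print(a,ony('side',210+a[0]/5,130+a[1]/5,-92).round(1))
d=np.load('pics/s23.npy');c=cloud('side',d)
for r in (186,188,190):
  print([tuple(w2c(c[r,k]).round(0).astype(int)) for k in range(232,264)])
v=int(130+440/5)
print('pin depth')
for r in (v-1,v,v+1): print([tuple(w2c(c[r,k]).round(0).astype(int)) for k in range(233,241)])
"
```

```text
(122, 304) [ 21.4 -86.  211.5]
(136, 308) [ 14.6 -86.  208.3]
(150, 304) [  7.4 -86.  209.7]
(244, 296) [-40.3 -86.  208.3]
(270, 296) [-53.6 -86.  206.7]
(258, 303) [-47.4 -86.  203.3]
pin
(133, 440) [ 20.3 -92.  125.4]
(124, 440) [ 25.  -92.  126.1]
(143, 440) [ 15.1 -92.  124.7]
(133, 428) [ 19.8 -92.  132.9]
(133, 451) [ 20.7 -92.  118.5]
[(np.int64(-5), np.int64(-485), np.int64(0)), (np.int64(-9), np.int64(-488), np.int64(-3)), (np.int64(21), np.int64(-90), np.int64(223)), (np.int64(19), np.int64(-90), np.int64(223)), (np.int64(16), np.int64(-91), np.int64(222)), (np.int64(14), np.int64(-86), np.int64(224)), (np.int64(12), np.int64(-86), np.int64(224)), (np.int64(9), np.int64(-84), np.int64(225)), (np.int64(-27), np.int64(-424), np.int64(31)), (np.int64(-30), np.int64(-419), np.int64(33)), (np.int64(-33), np.int64(-414), np.int64(36)), (np.int64(-37), np.int64(-417), np.int64(34)), (np.int64(-40), np.int64(-412), np.int64(36)), (np.int64(-42), np.int64(-402), np.int64(41)), (np.int64(-46), np.int64(-408), np.int64(37)), (np.int64(-49), np.int64(-406), np.int64(38)), (np.int64(-5
[... 4148 characters left out ...]
64(124)), (np.int64(27), np.int64(-87), np.int64(130)), (np.int64(25), np.int64(-90), np.int64(127)), (np.int64(22), np.int64(-87), np.int64(129)), (np.int64(20), np.int64(-86), np.int64(130)), (np.int64(17), np.int64(-88), np.int64(127)), (np.int64(14), np.int64(-91), np.int64(125)), (np.int64(11), np.int64(-94), np.int64(123))]
[(np.int64(16), np.int64(-280), np.int64(-3)), (np.int64(27), np.int64(-91), np.int64(124)), (np.int64(25), np.int64(-88), np.int64(126)), (np.int64(22), np.int64(-90), np.int64(124)), (np.int64(20), np.int64(-88), np.int64(125)), (np.int64(17), np.int64(-90), np.int64(123)), (np.int64(14), np.int64(-89), np.int64(123)), (np.int64(11), np.int64(-98), np.int64(117))]
```

drive_tool([
  [0.001,0.002,0.02,0,0.05],
  [0,0,0.025,0,0.05],
  [0,0,0.015,0,0.05],
  [0,0,0.006,0,0.05],
  [0,0,0,0,0.05],
  [0,0,0,0,0.05],
])

```text
clock: 26.5
position: [509.9, 158.4, 135.2]
ee_rot: [0.769, -0.639, 0.0, -0.001]
contact_force: [0.0, 0.1, 0.5]
gripper_width: 50.0
```

```bash
python3 -W ignore -c "
from h import *
st()
im,d=arm.get_image('side');cv2.imwrite('pics/s24.png',im);crop('side',im,(215,175,275,235),8,'pics/s24c.png')
"
```

```text
t 26.5 p [509.9 158.4 135.2] ch [-16.6 -97.2 135.2] yawY -169.47 tilt 0.08 F [0.  0.1 0.5] w 50.0 j [ 0.61  0.32 -0.35  0.   -0.9  -0.42]
```

View pics/s24c.png

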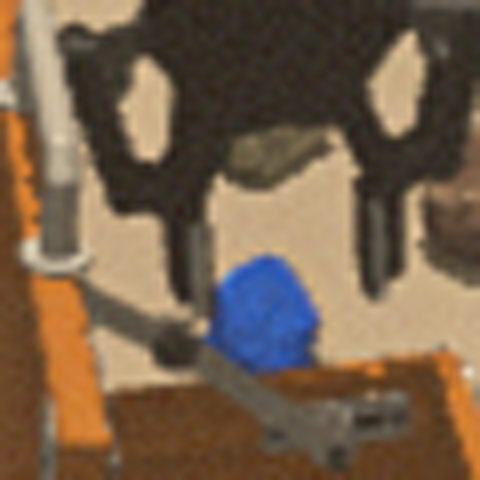

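drive_tool([
  [0,0,0.003,0,0.05],
  [0,0,0.002,0,0.05],
  [0,0,0,0,0.05],
])

```text
clock: 26.85
position: [509.3, 157.7, 129.5]
ee_rot: [0.769, -0.64, -0.0, 0.0]
contact_force: [0.3, 0.3, 0.6]
gripper_width: 50.0
```

drive_tool([
  [0,0,0.0015,0,0.05],
  [0,0,0,0,0.05],
])

```text
clock: 27.05
position: [509.3, 157.7, 127.9]
ee_rot: [0.769, -0.64, -0.0, 0.0]
contact_force: [0.3, -1.0, 0.7]
gripper_width: 50.1
```

drive_tool([
  [0,0,0.001,0,0.05],
  [0,0,0,0,0.05],
])

```text
clock: 27.25
position: [509.3, 157.7, 126.9]
ee_rot: [0.769, -0.64, -0.0, 0.0]
contact_force: [0.1, -0.1, -1.5]
gripper_width: 50.1
```

drive_tool([
  [0,0,0.001,0,0.05],
  [0,0,0,0,0.05],
])

```text
clock: 27.45
position: [509.3, 157.8, 125.9]
ee_rot: [0.769, -0.64, -0.0, 0.0]
contact_force: [-0.7, 0.6, -0.5]
gripper_width: 50.2
```

drive_tool([
  [0,0,0.001,0,0.05],
  [0,0,0,0,0.05],
])

```text
clock: 27.65
position: [509.3, 157.8, 124.9]
ee_rot: [0.769, -0.64, -0.0, 0.0]
contact_force: [0.6, -0.6, 0.1]
gripper_width: 49.6
```

drive_tool([
  [0,0,0.001,0,0.05],
  [0,0,0,0,0.05],
])

```text
clock: 27.85
position: [509.3, 157.8, 123.9]
ee_rot: [0.769, -0.64, -0.0, 0.0]
contact_force: [-0.0, 0.5, -0.1]
gripper_width: 49.8
```

```bash
python3 -W ignore -c "
from h import *
st()
im,d=arm.get_image('side');cv2.imwrite('pics/s25.png',im);crop('side',im,(215,175,275,235),8,'pics/s25c.png')
"
```

```text
t 27.85 p [509.3 157.8 123.9] ch [-17.3 -97.7 123.9] yawY -169.52 tilt 0.01 F [-0.   0.5 -0.1] w 49.8 j [ 0.6   0.34 -0.36 -0.   -0.87 -0.42]
```

View pics/s25c.png

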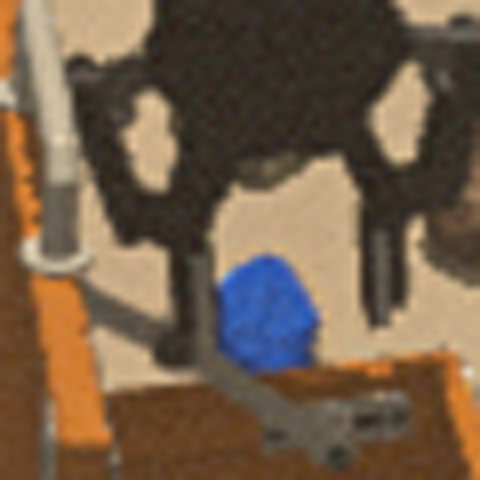

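drive_tool([
  [0,-0.0006,0.0008,0,0.05],
  [0,-0.0006,0.0008,0,0.05],
])

```text
clock: 28.1
position: [510.2, 157.8, 122.5]
ee_rot: [0.769, -0.64, -0.0, 0.0]
contact_force: [-1.5, -0.5, 2.1]
gripper_width: 49.8
```

drive_tool([
  [0,-0.0006,0.0008,0,0.05],
  [0,-0.0006,0.0008,0,0.05],
])

```text
clock: 28.3
position: [511.6, 158.1, 120.8]
ee_rot: [0.769, -0.64, -0.0, 0.0]
contact_force: [-2.5, -0.1, 1.9]
gripper_width: 50.3
```

drive_tool([
  [0,-0.0006,0.0008,0,0.05],
  [0,-0.0006,0.0008,0,0.05],
])

```text
clock: 28.5
position: [512.8, 158.3, 119.1]
ee_rot: [0.769, -0.64, -0.0, 0.0]
contact_force: [-2.6, -0.6, 1.3]
gripper_width: 49.9
```

```bash
python3 -W ignore -c "
from h import *
st()
im,d=arm.get_image('side');cv2.imwrite('pics/s26.png',im);crop('side',im,(215,175,275,235),8,'pics/s26c.png')
"
```

```text
t 28.5 p [512.8 158.3 119.1] ch [-13.8 -97.8 119.1] yawY -169.52 tilt 0.03 F [-2.6 -0.6  1.3] w 49.9 j [ 0.6   0.35 -0.36 -0.   -0.86 -0.42]
```

View pics/s26c.png

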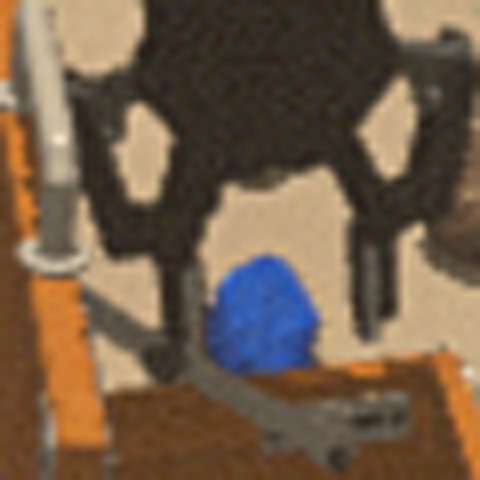

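drive_tool([
  [0,-0.0006,0.0008,0,0.05],
  [0,-0.0006,0.0008,0,0.05],
  [0,-0.0006,0.0008,0,0.05],
  [0,-0.0006,0.0008,0,0.05],
])

```text
clock: 28.95
position: [515.5, 158.9, 116.1]
ee_rot: [0.769, -0.64, 0.0, -0.0]
contact_force: [-2.2, -0.5, 3.3]
gripper_width: 49.9
```

drive_tool([
  [0,-0.0006,0.0008,0,0.05],
  [0,-0.0006,0.0008,0,0.05],
  [0,-0.0006,0.0008,0,0.05],
])

```text
clock: 29.25
position: [517.4, 159.3, 113.8]
ee_rot: [0.769, -0.64, 0.0, -0.0]
contact_force: [-1.0, -1.3, 4.5]
gripper_width: 50.1
```

```bash
python3 -W ignore -c "
from h import *
st();lidfit('side',1)
im,d=arm.get_image('side');cv2.imwrite('pics/s27.png',im);crop('side',im,(215,175,275,235),8,'pics/s27c.png')
"
```

```text
t 29.25 p [517.4 159.3 113.8] ch [ -9.1 -97.7 113.8] yawY -169.51 tilt 0.04 F [-1.  -1.3  4.5] w 50.1 j [ 0.6   0.36 -0.36  0.   -0.85 -0.42]
side n 593 960 theta 1.408 x at z90 95.2 ycoef 0.0
```

View pics/s27c.png

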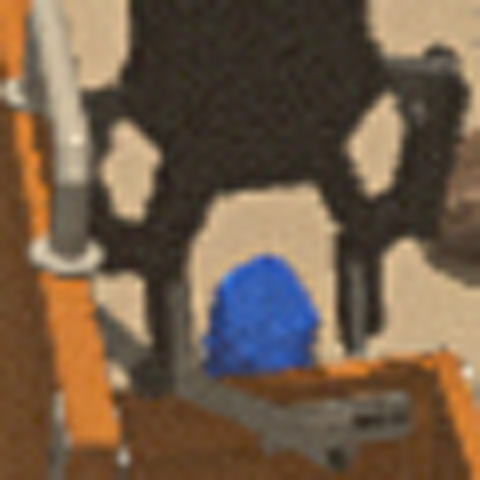

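drive_tool([
  [0,-0.0005,0.0009,0,0.05],
  [0,-0.0005,0.0009,0,0.05],
  [0,-0.0005,0.0009,0,0.05],
])

```text
clock: 29.65
position: [519.0, 159.6, 111.5]
ee_rot: [0.769, -0.639, 0.0, -0.0]
contact_force: [-4.9, -1.8, 10.7]
gripper_width: 50.0
```

```bash
python3 -W ignore -c "
from h import *
st();lidfit('side',1)
"
```

```text
t 29.65 p [519.  159.6 111.5] ch [ -7.5 -97.7 111.5] yawY -169.5 tilt 0.06 F [-4.9 -1.8 10.7] w 50.0 j [ 0.6   0.37 -0.36  0.   -0.85 -0.41]
side n 636 969 theta 1.395 x at z90 95.2 ycoef 0.0
```

```bash
python3 -W ignore -c "
from h import *
im,d=arm.get_image('side');cv2.imwrite('pics/s28.png',im);crop('side',im,(200,120,300,240),5,'pics/s28c.png')
im,d=arm.get_image('top');cv2.imwrite('pics/t28.png',im);crop('top',im,(160,120,280,230),5,'pics/t28c.png')
"
```

```text
(no output)
```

View pics/s28c.png

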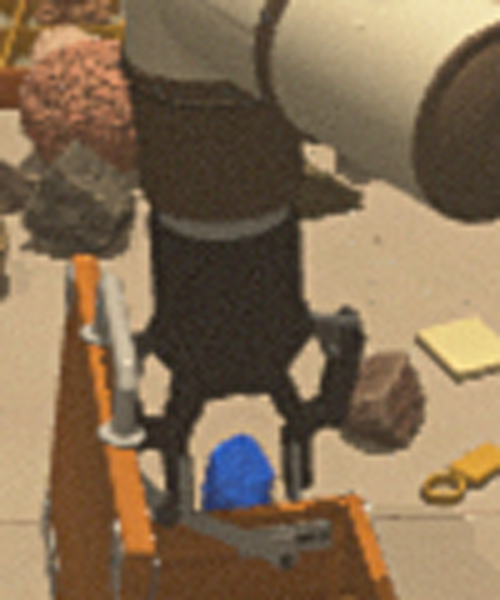

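View pics/t28c.png

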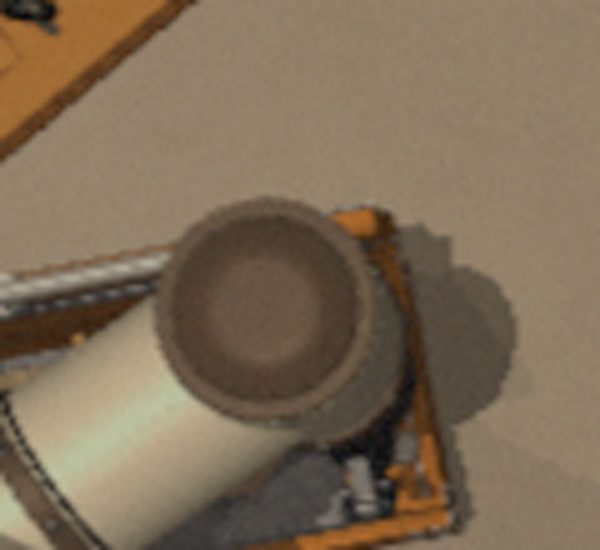

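```bash
python3 -W ignore -c "
from h import *
im=cv2.imread('pics/s28.png');crop('side',im,(218,195,273,237),14,'pics/s28d.png')
"
```

```text
(no output)
```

View pics/s28d.png

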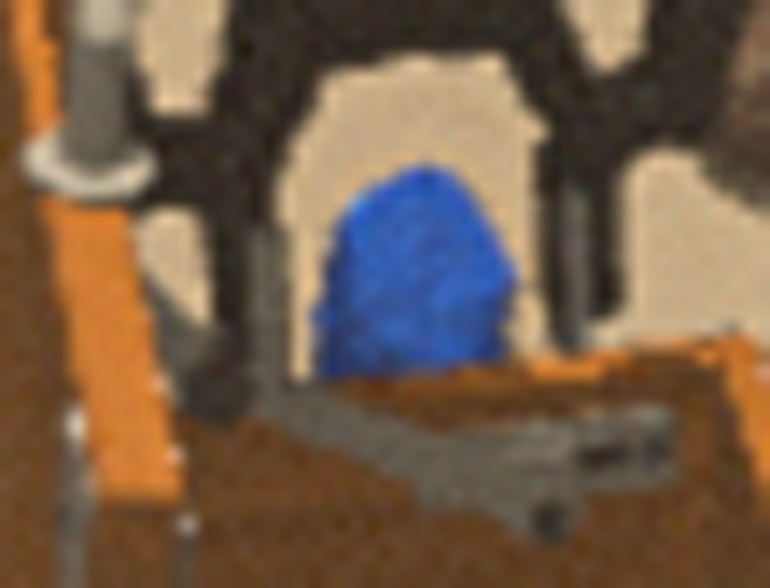

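```bash
python3 -W ignore -c "
from h import *
for a in[(215,385),(205,385),(225,380)]: 
  p=ony('side',218+a[0]/14,195+a[1]/14,-92);print(p.round(1),np.hypot(p[0]-20.3,p[2]-125.4))
print(ony('side',218+545/14,195+515/14,-98))
"
```

```text
[ 29.7 -92.  112.5] 15.916655973952901
[ 31.5 -92.  112.8] 16.877202780004648
[ 27.7 -92.  113.4] 14.123525147104777
[-32.7101571  -98.          68.65867396]
```

drive_tool([
  [0,-0.0005,0.0008,0,0.05],
  [0,0,0,0,0.05],
])

```text
clock: 30.0
position: [519.0, 159.6, 111.3]
ee_rot: [0.769, -0.64, 0.0, -0.0]
contact_force: [-6.1, -1.0, 9.8]
gripper_width: 50.5
```

```bash
python3 -W ignore -c "
from h import *
st();lidfit('side',2)
im,d=arm.get_image('side');cv2.imwrite('pics/s29.png',im);crop('side',im,(218,195,273,237),14,'pics/s29d.png')
"
```

```text
t 30.0 p [519.  159.6 111.3] ch [ -7.5 -97.7 111.3] yawY -169.51 tilt 0.04 F [-6.1 -1.   9.8] w 50.5 j [ 0.6   0.37 -0.36  0.   -0.85 -0.41]
side n 641 974 theta 1.394 x at z90 95.2 ycoef 0.0
```

View pics/s29d.png

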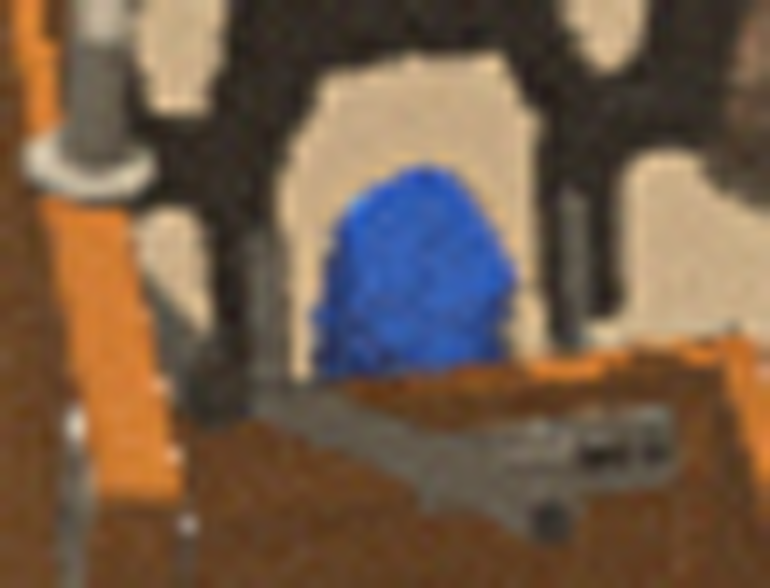

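```bash
python3 -W ignore -c "
from h import *
p=ony('side',218+135/14,195+180/14,-97);print(p, 'lid inner x at that z (hinge 81):',81-(p[2]-90)/np.tan(1.394))
im=cv2.imread('pics/s29.png');crop('side',im,(210,160,280,240),7,'pics/s29e.png')
"
```

```text
[ 41.0759413  -97.         156.73023972] lid inner x at that z (hinge 81): 69.07786260092283
```

View pics/s29e.png

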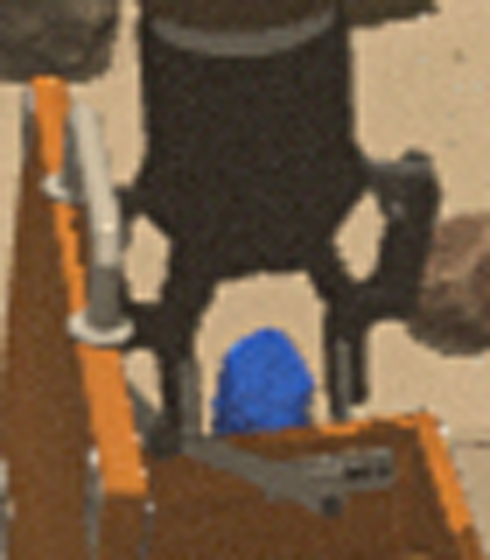

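drive_tool([
  [0,0.002,0,0,0.05],
  [0,0.0015,0.0003,0,0.05],
  [0,0.001,0.0003,0,0.05],
])

```text
clock: 30.45
position: [514.6, 158.9, 109.2]
ee_rot: [0.769, -0.64, -0.0, -0.0]
contact_force: [0.3, -0.4, 0.3]
gripper_width: 50.0
```

```bash
python3 -W ignore -c "
from h import *
st();lidfit('side',1)
im,d=arm.get_image('side');cv2.imwrite('pics/s30.png',im);crop('side',im,(218,195,273,237),14,'pics/s30d.png')
"
```

```text
t 30.45 p [514.6 158.9 109.2] ch [-11.9 -97.5 109.2] yawY -169.52 tilt 0.03 F [ 0.3 -0.4  0.3] w 50.0 j [ 0.6   0.36 -0.37 -0.   -0.84 -0.42]
side n 653 975 theta 1.39 x at z90 95.2 ycoef 0.0
```

View pics/s30d.png

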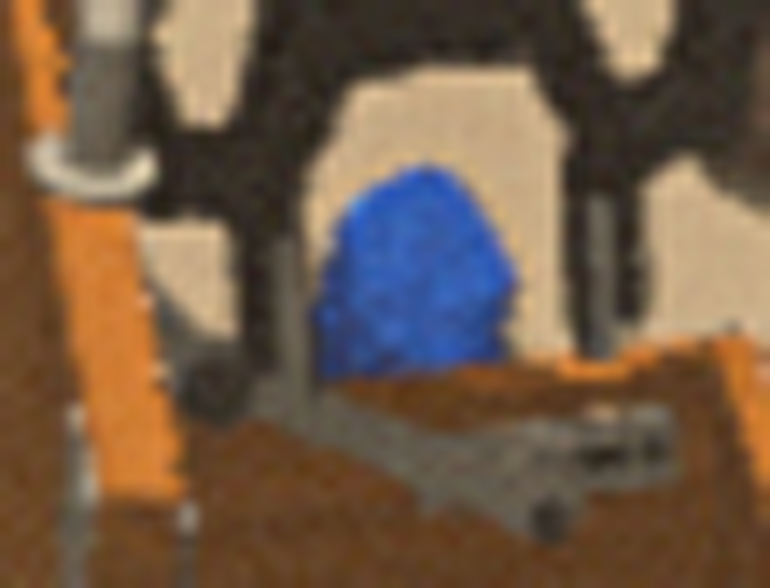

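drive_tool([
  [0,0.001,-0.003,0,0.05],
  [0,0.001,-0.007,0,0.05],
  [0,0.002,-0.01,0,0.05],
])

```text
clock: 30.85
position: [510.2, 157.8, 129.4]
ee_rot: [0.769, -0.64, -0.0, 0.001]
contact_force: [0.3, 0.4, 0.5]
gripper_width: 50.1
```

```bash
python3 -W ignore -c "
from h import *
st();lidfit('side',2)
im,d=arm.get_image('side');cv2.imwrite('pics/s31.png',im);crop('side',im,(218,195,273,237),14,'pics/s31d.png')
"
```

```text
t 30.85 p [510.2 157.8 129.4] ch [-16.4 -97.9 129.4] yawY -169.53 tilt 0.1 F [0.3 0.4 0.5] w 50.1 j [ 0.6   0.33 -0.36 -0.   -0.89 -0.42]
side n 656 867 theta 1.391 x at z90 95.2 ycoef 0.0
```

View pics/s31d.png

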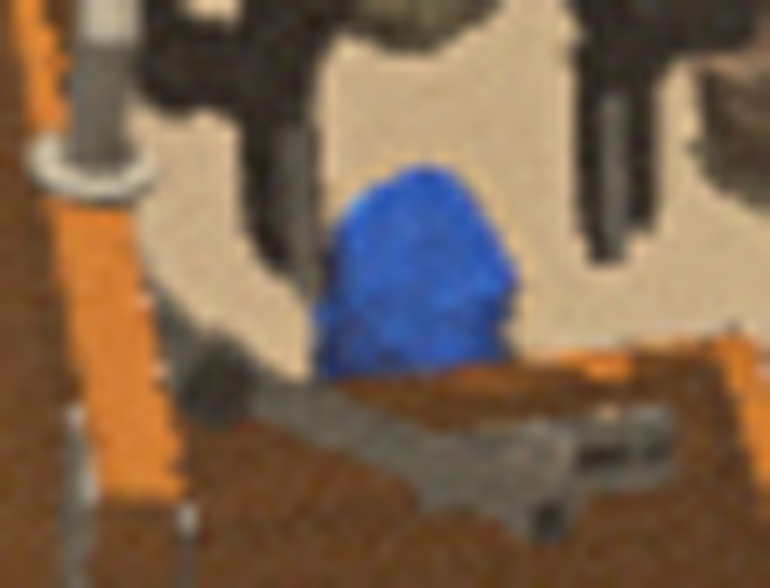

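drive_tool([
  [0,0,-0.03,0,0.04],
  [0,0,-0.045,0,0.03],
  [0,0,-0.045,0,0.026],
  [0,0,-0.045,0,0.026],
  [0,0,-0.035,0,0.026],
  [-0.015,-0.01,-0.02,0,0.026],
  [-0.025,-0.018,0,0,0.026],
  [-0.025,-0.018,0,0,0.026],
  [-0.02,-0.014,0,0,0.026],
  [-0.011,-0.009,0,0,0.026],
  [0,0,0,0,0.026],
  [0,0,0,0,0.026],
])

```text
clock: 32.2
position: [560.8, 264.8, 348.9]
ee_rot: [0.769, -0.639, -0.0, 0.001]
contact_force: [-0.7, -0.8, -0.3]
gripper_width: 25.8
```

```bash
python3 -W ignore -c "
from h import *
to(c2w(53,-1,266));lidfit('side',2)
im,d=arm.get_image('side');cv2.imwrite('pics/s32.png',im);crop('side',im,(190,80,290,220),4.5,'pics/s32c.png')
print(((proj('side',c2w(53,0,283))-[190,80])*4.5).round())
"
```

```text
t 32.2 p [560.8 264.8 348.9] ch [ 52.8  -1.8 348.9] yawY -169.51 tilt 0.08 F [-0.7 -0.8 -0.3] w 25.8 j [ 0.7   0.33  0.21 -0.   -1.46 -0.52]
tool delta [-0.9 -0.3 82.9]
side n 655 724 theta 1.391 x at z90 95.2 ycoef 0.0
[149. 467.]
```

View pics/s32c.png

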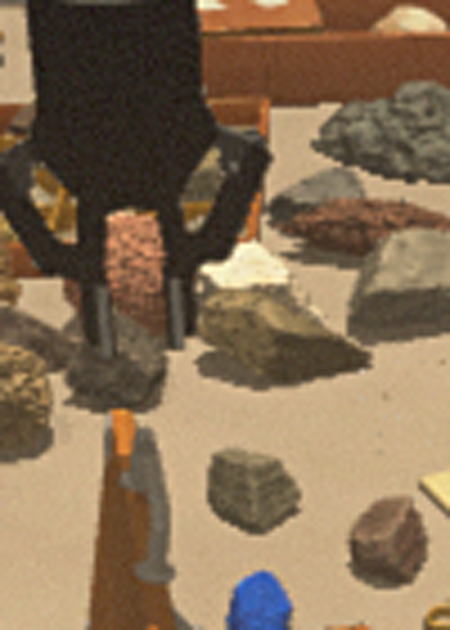

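drive_tool([
  [0,0,0.02,0,0.026],
  [0,0,0.025,0,0.026],
  [0,0,0.012,0,0.026],
  [0,0,0,0,0.026],
])

```text
clock: 32.75
position: [560.2, 264.0, 290.9]
ee_rot: [0.769, -0.64, -0.001, 0.002]
contact_force: [0.5, -0.8, -0.0]
gripper_width: 26.1
```

```bash
python3 -W ignore -c "
from h import *
to(c2w(53,-1,266))
im,d=arm.get_image('side');cv2.imwrite('pics/s33.png',im);crop('side',im,(190,120,260,220),6,'pics/s33c.png')
"
```

```text
t 32.75 p [560.2 264.  290.9] ch [ 52.1  -2.5 290.9] yawY -169.55 tilt 0.22 F [ 0.5 -0.8 -0. ] w 26.1 j [ 0.7   0.34  0.1  -0.   -1.33 -0.52]
tool delta [-1.6 -1.  24.9]
```

View pics/s33c.png

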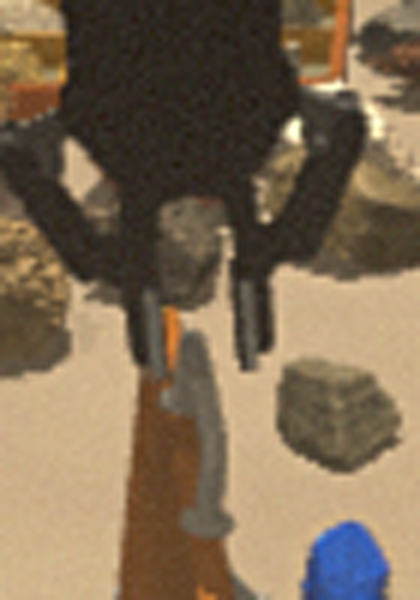

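drive_tool([
  [0,0,0.01,0,0.026],
  [0,0,0.01,0,0.026],
  [0,0,0.006,0,0.026],
  [0,0,0,0,0.026],
  [0,0,0,0,0.02],
])

```text
clock: 33.3
position: [561.2, 265.0, 266.5]
ee_rot: [0.769, -0.64, 0.0, 0.0]
contact_force: [0.1, 0.4, 0.1]
gripper_width: 20.1
```

```bash
python3 -W ignore -c "
from h import *
to(c2w(53,-1,266));lidfit('side',1)
"
```

```text
t 33.3 p [561.2 265.  266.5] ch [ 53.2  -1.7 266.5] yawY -169.51 tilt 0.02 F [0.1 0.4 0.1] w 20.1 j [ 0.7   0.36  0.05  0.   -1.27 -0.52]
tool delta [-0.7  0.2  0.5]
side n 640 709 theta 1.39 x at z90 95.2 ycoef 0.0
```

drive_tool([
  [0,0.001,0,0,0.015],
  [0,0,0,0,0.012],
  [0,0,0,0,0.008],
  [0,0,0,0,0],
  [0,0,0,0,0],
  [0,0,0,0,0],
])

```text
clock: 33.95
position: [560.5, 265.0, 267.1]
ee_rot: [0.769, -0.64, 0.0, -0.001]
contact_force: [2.0, 0.9, 2.1]
gripper_width: 7.6
```

```bash
python3 -W ignore -c "
from h import *
st();lidfit('side',1)
im,d=arm.get_image('side');cv2.imwrite('pics/s34.png',im);crop('side',im,(190,120,270,240),5,'pics/s34c.png')
"
```

```text
t 33.95 p [560.5 265.  267.1] ch [ 52.6  -1.6 267.1] yawY -169.51 tilt 0.09 F [2.  0.9 2.1] w 7.6 j [ 0.7   0.35  0.05  0.   -1.27 -0.52]
side n 676 737 theta 1.386 x at z90 95.3 ycoef 0.0
```

View pics/s34c.png

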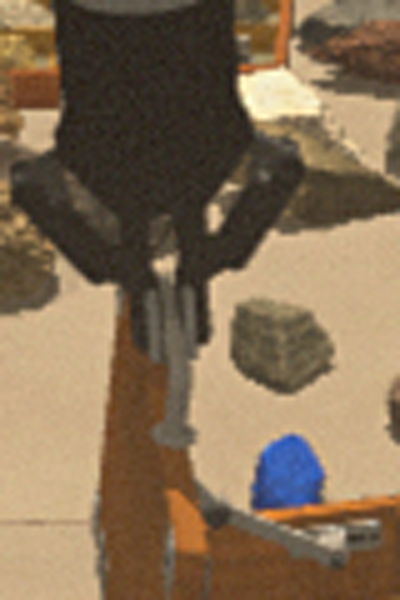

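```bash
cat > arc.py <<'E'
import numpy as np,sys
r=195.1;a0=np.arctan2(7,195)
th=np.array([float(a) for a in sys.argv[1].split(',')])
p=np.c_[-r*np.cos(th+a0),r*np.sin(th+a0)]
for t,q in zip(th[1:],np.diff(p,axis=0)): print(round(t,2),(-q/1000).round(4).tolist())
E
python3 arc.py 1.386,1.37,1.34,1.30,1.25,1.20,1.15,1.1,1.05,1.0,.95,.9,.85,.8,.75,.7,.65,.6,.55,.5,.45,.4,.35,.3,.26,.22,.18,.15,.12,.1,.08,.065,.05,.04,.03,.02,.01,0
```

```text
1.37 [0.0031, 0.0005]
1.34 [0.0058, 0.001]
1.3 [0.0076, 0.0017]
1.25 [0.0094, 0.0025]
1.2 [0.0093, 0.003]
1.15 [0.0091, 0.0034]
1.1 [0.0089, 0.0039]
1.05 [0.0087, 0.0043]
1.0 [0.0085, 0.0048]
0.95 [0.0083, 0.0052]
0.9 [0.008, 0.0056]
0.85 [0.0077, 0.006]
0.8 [0.0074, 0.0064]
0.75 [0.0071, 0.0067]
0.7 [0.0067, 0.0071]
0.65 [0.0064, 0.0074]
0.6 [0.006, 0.0077]
0.55 [0.0056, 0.008]
0.5 [0.0052, 0.0083]
0.45 [0.0048, 0.0085]
0.4 [0.0043, 0.0087]
0.35 [0.0039, 0.0089]
0.3 [0.0034, 0.0091]
0.26 [0.0024, 0.0074]
0.22 [0.0021, 0.0075]
0.18 [0.0018, 0.0076]
0.15 [0.0012, 0.0057]
0.12 [0.001, 0.0058]
0.1 [0.0006, 0.0039]
0.08 [0.0005, 0.0039]
0.06 [0.0003, 0.0029]
0.05 [0.0003, 0.0029]
0.04 [0.0002, 0.0019]
0.03 [0.0001, 0.0019]
0.02 [0.0001, 0.0019]
0.01 [0.0001, 0.0019]
0.0 [0.0001, 0.0019]
```

drive_tool([
  [0,0.0031,0.0005,0,0],
  [0,0.0058,0.001,0,0],
  [0,0.0076,0.0017,0,0],
  [0,0.0094,0.0025,0,0],
  [0,0,0,0,0],
])

```text
clock: 34.55
position: [532.6, 259.7, 261.1]
ee_rot: [0.769, -0.639, -0.001, 0.001]
contact_force: [-2.2, 0.0, 5.7]
gripper_width: 7.5
```

```bash
python3 -W ignore -c "
from h import *
st();lidfit('side',1)
im,d=arm.get_image('side');cv2.imwrite('pics/s35.png',im);crop('side',im,(190,120,290,240),5,'pics/s35c.png')
"
```

```text
t 34.55 p [532.6 259.7 261.1] ch [ 24.2  -1.7 261.1] yawY -169.48 tilt 0.09 F [-2.2  0.   5.7] w 7.5 j [ 0.73  0.31 -0.03 -0.   -1.24 -0.54]
side n 1207 1208 theta 1.237 x at z90 95.8 ycoef 0.0
```

View pics/s35c.png

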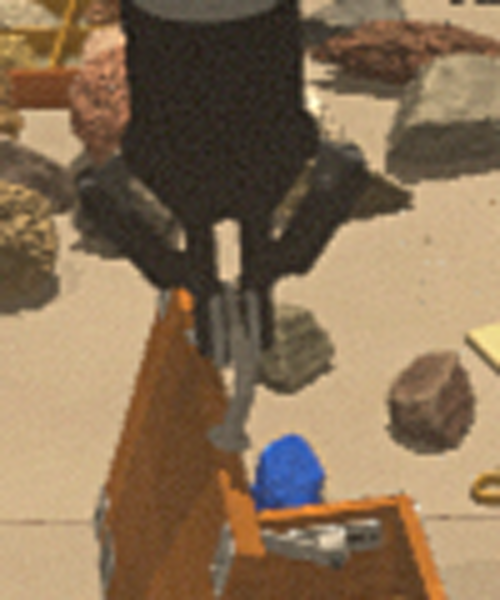

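drive_tool([
  [0,0.0093,0.003,0,0],
  [0,0.0091,0.0034,0,0],
  [0,0.0089,0.0039,0,0],
  [0,0.0087,0.0043,0,0],
  [0,0.0085,0.0048,0,0],
  [0,0.0083,0.0052,0,0],
  [0,0.008,0.0056,0,0],
  [0,0.0077,0.006,0,0],
  [0,0.0074,0.0064,0,0],
  [0,0.0071,0.0067,0,0],
  [0,0,0,0,0],
])

```text
clock: 35.75
position: [451.2, 244.6, 209.4]
ee_rot: [0.769, -0.64, -0.001, 0.001]
contact_force: [1.6, 2.7, -2.8]
gripper_width: 7.5
```

```bash
python3 -W ignore -c "
from h import *
st();lidfit('side',1);lidfit('top',1)
im,d=arm.get_image('side');cv2.imwrite('pics/s36.png',im);crop('side',im,(190,130,320,310),3.5,'pics/s36c.png')
"
```

```text
t 35.75 p [451.2 244.6 209.4] ch [-58.6  -1.8 209.4] yawY -169.53 tilt 0.2 F [ 1.6  2.7 -2.8] w 7.5 j [ 0.81  0.21 -0.29 -0.   -1.07 -0.63]
side n 1589 1647 theta 0.738 x at z90 101.5 ycoef 0.002
top n 1282 1460 theta 0.741 x at z90 104.5 ycoef 0.0
```

View pics/s36c.png

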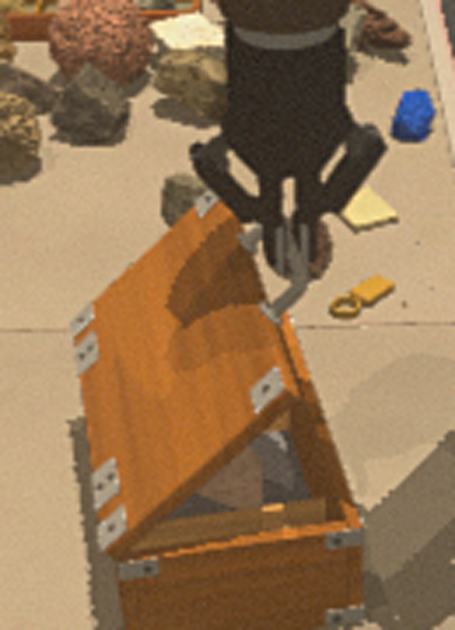

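drive_tool([
  [0,0.0067,0.0071,0,0],
  [0,0.0064,0.0074,0,0],
  [0,0.006,0.0077,0,0],
  [0,0.0056,0.008,0,0],
  [0,0.0052,0.0083,0,0],
  [0,0.0048,0.0085,0,0],
  [0,0.0043,0.0087,0,0],
  [0,0.0039,0.0089,0,0],
  [0,0.0034,0.0091,0,0],
  [0,0.0024,0.0074,0,0],
  [0,0,0,0,0],
])

```text
clock: 37.0
position: [404.3, 235.8, 129.0]
ee_rot: [0.769, -0.64, -0.0, 0.001]
contact_force: [0.8, 1.3, -3.1]
gripper_width: 7.9
```

```bash
python3 -W ignore -c "
from h import *
st()
im,d=arm.get_image('side');cv2.imwrite('pics/s37.png',im);crop('side',im,(190,130,320,310),3.5,'pics/s37c.png')
"
```

```text
t 37.0 p [404.3 235.8 129. ] ch [-106.3   -1.8  129. ] yawY -169.53 tilt 0.12 F [ 0.8  1.3 -3.1] w 7.9 j [ 0.88  0.23 -0.51 -0.   -0.83 -0.69]
```

View pics/s37c.png

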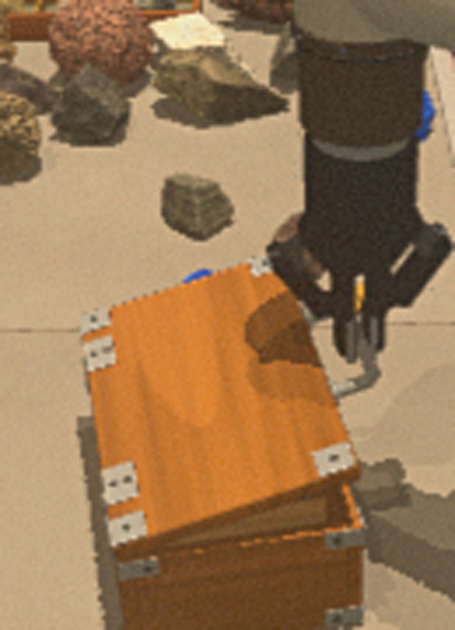

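drive_tool([
  [0,0.0021,0.0075,0,0],
  [0,0.0018,0.0076,0,0],
  [0,0.0012,0.0057,0,0],
  [0,0.001,0.0058,0,0],
  [0,0.0006,0.0039,0,0],
  [0,0.0005,0.0039,0,0],
  [0,0.0003,0.0029,0,0],
  [0,0,0,0,0],
])

```text
clock: 37.85
position: [397.9, 234.7, 92.8]
ee_rot: [0.769, -0.64, 0.0, 0.0]
contact_force: [1.9, -0.3, -1.4]
gripper_width: 8.0
```

drive_tool([
  [0,0.0003,0.0025,0,0],
  [0,0.0002,0.0019,0,0],
  [0,0,0,0,0],
])

```text
clock: 38.15
position: [397.4, 234.6, 88.5]
ee_rot: [0.769, -0.64, 0.0, -0.0]
contact_force: [4.8, -1.2, -1.8]
gripper_width: 7.8
```

```bash
python3 -W ignore -c "
from h import *
st()
im,d=arm.get_image('side');cv2.imwrite('pics/s38.png',im);crop('side',im,(190,190,320,310),5,'pics/s38c.png')
"
```

```text
t 38.15 p [397.4 234.6  88.5] ch [-113.3   -1.7   88.5] yawY -169.53 tilt 0.01 F [ 4.8 -1.2 -1.8] w 7.8 j [ 0.89  0.28 -0.57  0.   -0.72 -0.7 ]
```

View pics/s38c.png

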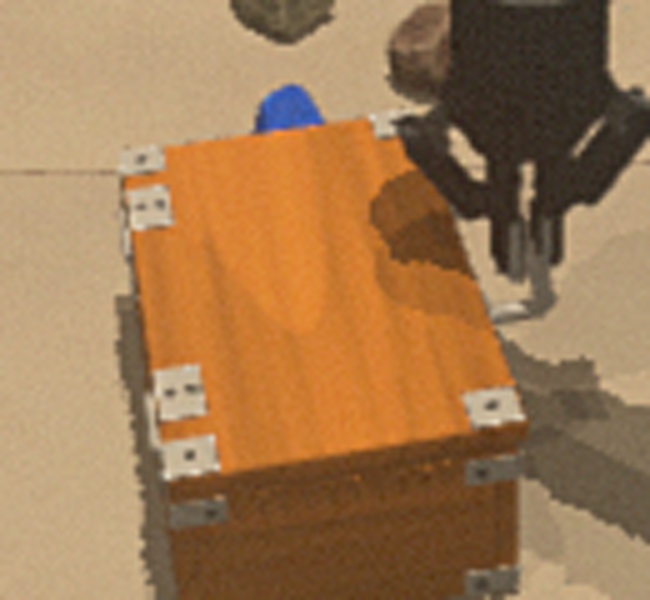

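drive_tool([
  [0,0.0001,0.0015,0,0],
  [0,0,0.0015,0,0],
  [0,0,0,0,0],
])

```text
clock: 38.5
position: [397.2, 234.6, 85.5]
ee_rot: [0.769, -0.64, 0.0, 0.0]
contact_force: [5.6, -1.5, -2.3]
gripper_width: 7.5
```

drive_tool([
  [0,-0.0003,0.0013,0,0],
  [0,0,0.0012,0,0],
  [0,0,0,0,0],
])

```text
clock: 38.8
position: [397.1, 234.6, 82.9]
ee_rot: [0.769, -0.64, -0.0, 0.0]
contact_force: [2.8, -1.0, -2.1]
gripper_width: 8.0
```

drive_tool([
  [0,-0.0003,0.001,0,0],
  [0,0,0,0,0],
])

```text
clock: 39.0
position: [397.1, 234.5, 82.6]
ee_rot: [0.769, -0.64, -0.0, 0.001]
contact_force: [-1.6, -2.2, 3.4]
gripper_width: 7.5
```

```bash
cat >> h.py <<'E'
def lidtop(src=None):
    if src is None:
        im,d=arm.get_image('side')
    else: d=src
    c=cloud('side',np.nan_to_num(d));t=np.radians(YAW)
    x=c[...,0]-C[0];y=c[...,1]-C[1];X=x*np.cos(t)+y*np.sin(t);Y=-x*np.sin(t)+y*np.cos(t);Z=c[...,2]
    m=(abs(X)<70)&(abs(Y)<110)&(Z>90)&(Z<130)
    A=np.c_[np.ones(m.sum()),X[m]];s=np.linalg.lstsq(A,Z[m],rcond=None)[0];print('lid top z',s[0].round(2),'slope',s[1].round(4),m.sum())
E
python3 -W ignore -c "
from h import *
lidtop(np.load('pics/side0.npy'));lidtop()
im,d=arm.get_image('side');cv2.imwrite('pics/s39.png',im);crop('side',im,(190,190,320,310),5,'pics/s39c.png')
"
```

```text
lid top z 104.3 slope 0.0023 3084
lid top z 104.3 slope 0.0016 3087
```

View pics/s39c.png

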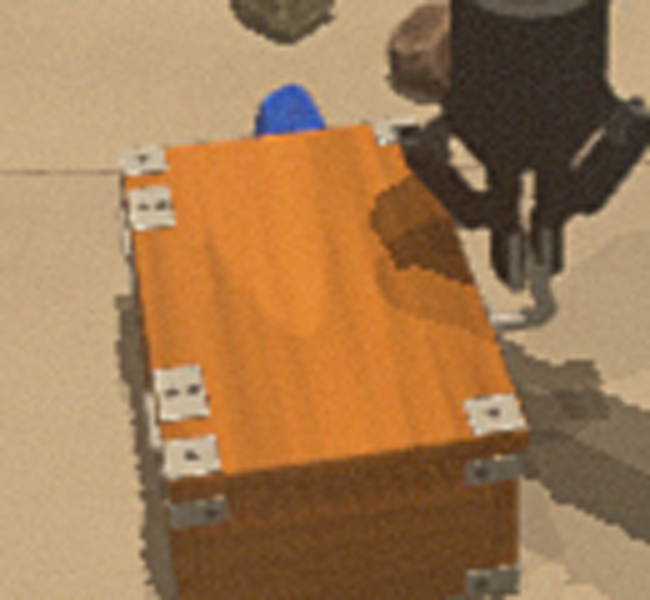

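Fully shut, same plane as at the start. Release and retreat upward.

drive_tool([
  [0,0,0,0,0.012],
  [0,0,0,0,0.018],
  [0,0,0,0,0.026],
  [0,0,0,0,0.026],
  [0,0,-0.01,0,0.026],
  [0,0,-0.02,0,0.026],
  [0,0,-0.03,0,0.026],
  [0,0,-0.04,0,0.026],
  [0,0.01,-0.03,0,0.026],
  [0,0,-0.01,0,0.026],
  [0,0,0,0,0.026],
  [0,0,0,0,0.026],
])

```text
clock: 40.3
position: [387.4, 232.5, 221.4]
ee_rot: [0.769, -0.64, -0.0, 0.001]
contact_force: [0.9, 0.0, 0.0]
gripper_width: 26.0
```

```bash
python3 -W ignore -c "
from h import *
st();lidtop()
for n in('side','top'):
  im,d=arm.get_image(n);cv2.imwrite(f'pics/{n}_end.png',im)
  a=cv2.imread(f'pics/{n}0.png');df=cv2.absdiff(a,im).max(2)
  cv2.imwrite(f'pics/{n}_diff.png',np.hstack([cv2.resize(im,(400,300)),cv2.resize(cv2.merge([df]*3),(400,300))]))
"
```

```text
t 40.3 p [387.4 232.5 221.4] ch [-123.5   -2.   221.4] yawY -169.54 tilt 0.09 F [0.9 0.  0. ] w 26.0 j [ 0.9   0.1  -0.41 -0.   -1.07 -0.72]
lid top z 104.29 slope 0.001 3081
```

View pics/side_diff.png

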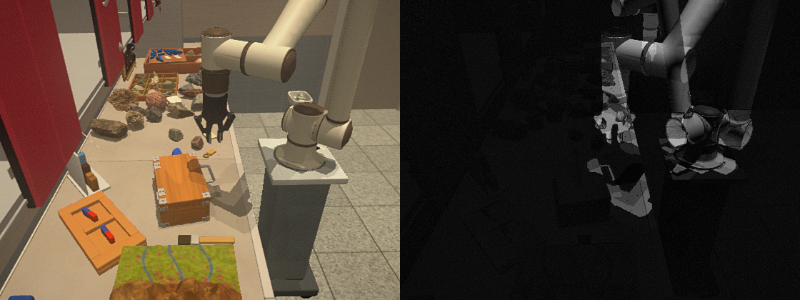

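View pics/top_end.png

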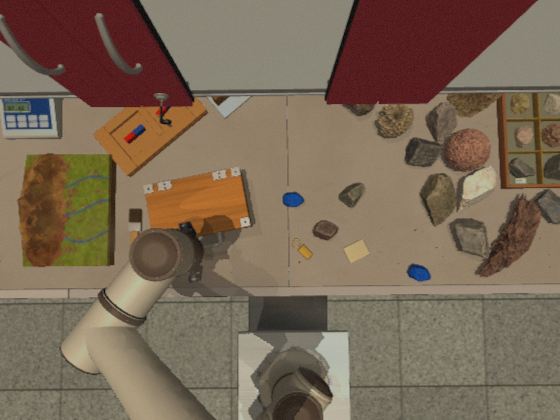

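Lid shut, feldspar gone from the bench, and slate (353,194), hematite (325,230), lens (303,250), streak plate (357,251) and blue stones are in their starting places. Handing in.

```bash
python3 -c "
from bench import arm
arm.job_done()"
```

```text
the job is handed in; nothing more can be done
```

The feldspar is in the wide cell and the chest is fully shut; I handed the job in at about 40 s of the 72 s allowed.

- **Raising:** I raised the lid by its bar until the stay snapped past straight. It locked at a lid angle of about 1.42 rad, and the last push to confirm the lock reached about 4.5 N, under the 9 N limit. The lid then stood on the stay with the hand off it.
- **Stone:** I lowered it into the cell until it touched the floor (about 2 N) and then let go. The picture afterwards showed it standing flat, clear of the walls.
- **Breaking the stay:** The pin moved about 14 to 16 mm and stayed folded when I let go; the lid stood at 1.39 rad.
- **Shutting:** I lowered the lid in the grip and it seated with about 3.4 N. Its top measured 104.3 mm both at the start and at the end.

Things that did not go cleanly:

- **First grip slipped:** I had taken the bar too near the fingertips. It slid a few millimetres between the fingers, with up to 12 N along the lid, before the stay came straight. I re-seated the grip at 1.23 rad.
- **Force while pressing the pin:** The push rose to about 12 N at the end instead of 3 to 5 N. I think the gripper's knuckle was touching the raised lid, but no picture showed the contact. I backed off, and the force dropped to zero.
- **Stay foot:** By eye it looked to be in the same place before and after, within a couple of millimetres; I did not measure it more finely.

The loose items visible in the last pictures had not moved. The hand hid part of the brush in the top view, but the side view showed it unmoved.

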